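# Index a bottle under the reader of a sample carousel

### The job

Move the white jug off its round green mat, standing it aside on the bench, take the amber bottle with the blue cap out of the sloped drain rack behind it and stand it upright in the blue dish of the carousel. Then turn the carousel anticlockwise (seen from above; the red post is its handle) until it clicks in with the blue dish and the bottle under the black reader head, and stand the jug back on the middle of its green mat. Never tip the jug, and leave all the other things where they are.

Things in the scene. Friction and masses are not known exactly. Their poses are not given: they have to be found in the camera images.
- mat_centre (a point): centre of the top of a round green mat, 108 mm across and 3 mm thick, fixed to the bench in front of the drain rack; axes as the rack's: x from the mat to the rack, z up. Rack, mat and jug stand together in another place and yaw in each run
- rack: fixed white sloped drain rack, 216 mm wide along y, 67 mm high; origin on the bench at its middle, the mat's centre at x = -150 mm. Three slots at y = -66, 0, +66 mm hold a bottle each. A plate under each bottle (mat side) reaches 45 mm up along its axis, 38 mm high fins stand between the slots; the upper half of each bottle is free
- slot_foot (a point): where the centre of the foot of a bottle in the rack's middle slot rests: 42 mm above the rack's origin, axes as the rack's. Bottles lean 35 degrees from vertical, caps towards the mat: their axis runs along (-0.574, 0, 0.819) in these axes. Pull a bottle out along its own axis
- amber_bottle: amber sample bottle with a blue cap, the one to load: a closed cylinder 33 mm in diameter, 95 mm long with cap, 0.07 to 0.14 kg, centre of mass about 30 mm above its foot; it topples if jerked, so move it and the disc smoothly. Origin: centre of its foot; z runs along its axis to the cap. Starts in any one of the three rack slots
- jug: small white jug with a blue screw cap, 194 mm tall, 0.36 to 0.84 kg. Body 90 mm in diameter up to 120 mm, neck 40 mm, cap 48 mm in diameter from 156 to 194 mm height (grip it there); a small loop handle at the shoulder on its +y side reaches 50 mm from the axis. Origin: centre of its underside, z up. Starts on the green mat, in the way of the rack
- disc_centre (a point): centre of the top of the carousel's white disc, 44 mm above the bench; axes of the fixed base (z up, y towards the reader's column). Disc 244 mm in diameter, turning about this axis. It carries, 80 mm from the centre, the blue dish and, at +60, +120 and -60 degrees from it, fixed white bottles up to 141 mm above the bench, and an empty grey dish at -120 degrees
- blue_dish (a point): centre of the floor of the blue dish on the disc, 47 mm above the bench, 80 mm from the disc's centre; the dish is 42 mm in diameter inside with a rim 7 mm above its floor. It turns with the disc
- red_post (a point): middle of the grip of the upright red post on the disc, 95 mm above the bench, 100 mm from the disc's centre, opposite the blue dish. The grip is round, 20 mm in diameter, from 62 to 120 mm above the bench. It turns with the disc
- reader (a point): middle of the underside of the fixed black reader head, 160 mm above the bench, 80 mm from the disc's centre along the base's y; 34 mm in diameter; a bottle in the dish passes 18 mm below it. It hangs from a black arm 202 to 224 mm above the bench that runs outwards to a steel column, 24 mm thick, 225 mm tall, 170 mm from the centre, on a grey box 70 mm deep, 100 mm wide, 90 mm high
- turntable (a joint): angle of the disc in rad, growing anticlockwise from above. It clicks at every 60 degrees: 0, 1.047, 2.094, 3.142; at 2.094 the blue dish is under the reader. Starts within 0 to 1.05, slipping slowly into the nearest click (near the hump it can take some seconds). Crossing the hump halfway between clicks takes about 5 N at the post, plus 3 N per rad/s; from 1.7 to 2.5 it is drawn to 2.094; end stops at -0.3 and 3.3
- white_bottle: bystander: bottle of the same size, white with a white cap, in another slot of the rack; origin at its foot
- orange_bottle: bystander: bottle of the same size, white with an orange cap, in another slot of the rack; origin at its foot
- white_jar: bystander: white jar with a green lid, 62 mm in diameter, 97 mm tall; origin under its centre
- cylinder: bystander: clear measuring cylinder on a blue foot 76 mm wide, 204 mm tall; origin under its centre
- spare_cap: bystander: loose blue cap lying on the bench, 50 mm in diameter, 22 mm high; origin under its centre
- syringe: bystander: plastic syringe lying along its x, from -83 to +67 mm, 34 mm wide, 24 mm high; origin under the middle of its barrel
- wood_block: bystander: wooden block 70 x 50 x 30 mm; origin under its centre
Not all that is in view belongs to the job. What is shaped like the jug but yellow is not meant.

How it is judged:
By the outcome, as a careful person would: the job done as asked, in the order asked, and still so for the second after the job is handed in, with the robot touching nothing.
It also fails if it takes over 72 s, if anything falls off the work surface, if the arm or the gripper's body presses on something with over 40 N, if the wrist force passes 120 N, or if a joint passes its speed limit or range.

### The arm

A 6-joint arm with a two-finger parallel gripper is mounted at the origin on the work surface. World frame = base frame: x ahead of the robot, y to its left, z up, the work surface at z = 0. Lengths are in mm, angles in degrees, forces in N, time in s.
With the tool pointing down it reaches from about 325 to 925 mm from the base axis. Payload 3.1 kg.
Tool frame: the origin (TCP) lies at the very end of the fingers, on their centre line; the grasp point (between the pads) lies grasp_offset behind it (grasp_offset is the distance from the TCP to the grasp point, in mm); z points along the fingers, x is the direction in which the jaws open and shut, and the axes are right-handed (so a half turn about z gives the same grasp; the last joint's range is limited). The gripper opens to 85 mm and grips with 20 to 120 N. Pads are 22 mm wide; open, the fingers measure 114 mm over their backs; the gripper's body (76 mm by 85 mm) begins 54 mm behind the grasp point. The pads swing forward as they close: fully open they stand 13 mm farther back than shut.
Start: joints at [57.972, 12.427, 92.441, -0, 75.132, -6.429], TCP at [270.035, 563.667, 231.3] pointing down, gripper open.
Joint ranges: [-157.48, 157.48], [-44.54, 120.13], [17.64, 146.25], [-64.5, 244.5], [7.68, 150.69], [-147.95, 147.95]. Speed limits (degrees/s): [159.86, 159.86, 180, 180, 180, 180].

### API

Orientations are given as [roll, pitch, yaw] about the fixed x, y, z axes, in that order (R = Rz(yaw) Ry(pitch) Rx(roll)).
In Python, from station import * gives the robot as it stands. Calls block until the motion is done:
- goto(position, orientation): joint-space move of the TCP to a pose.
- move_l(position, attitude=None, speed=150): straight line of the TCP; attitude=None keeps the orientation; speed is the mean speed in mm/s.
- move_j(angles): joint-space move.
- grip(opening, squeeze=None): finger opening in mm; squeeze is the grip in N (None keeps the last); returns when the fingers have stopped.
- wait(seconds).
- solve_ik(position, orientation): joint angles nearest the present ones, or None.
- get_obs(): the state.
- get_image(name): name is "scene" or "top"; returns the picture (384x512x3 uint8, red, green, blue); there is no depth.
- get_calibration(name): a dict with "fx", "fy", "cx", "cy" (pixels), "D" ([k1, k2, p1, p2, k3] as OpenCV has them; the pictures are not rectified), "R" (3x3) and "t" (3): a world point X has camera coordinates R X + t. Camera axes: x right, y down, z forward; pixel columns grow to the right and rows downward; lengths in mm; the calibration is good to about 2 mm. A picture is of the moment at which its call begins. get_calibration takes no time and is no camera call.
A pose or a line that the arm cannot do raises Unreachable and nothing moves.
- sign_off(): hands the job in, once; it reports no verdict.
Trained networks look in the newest picture that a camera, given by its name, has taken for a name from the list of things; names that differ only in an ending like _2 or _b are one class to them, and where a whole thing is asked for, a point or a joint stands for the part that bears it (a point fixed in the world has none). Each returns a list of dicts, best first, with "score" (0 to 1); they miss things now and then, are a little off and sometimes report something else, mostly with a low value. They report only what shows in the picture. A call takes as long as a camera call. They do not tell look-alikes from the thing itself.
- spot_in(name, camera): "extent" ([centre column, centre row, width, height] in pixels, round what is visible of it).
- regions_of(name, camera): "region" (384x512 bool, what is visible of it) and "extent" ([centre column, centre row, width, height] in pixels, round what is visible of it).
The state is a dict: "t": time; "joint_pos": joint angles; "qvel": joint speeds; "effort": joint torques, N m; "tcp_pos": TCP position; "ee_rot": TCP orientation; "wrist_force": force on the tool from outside, world axes, zero at the start; "moment": the same for the moment, N m; "grip_width": finger opening in mm.
Only numpy, scipy, OpenCV 4.12 (cv2) and the standard library are available. Lean on these libraries where they do the work, as an engineer would, in place of code of your own. Each camera call takes 0.05 s, during which the arm holds its last target.

## Working session

There is one attempt and no reset: what is moved stays moved. The work goes in short steps, each a Python script; the robot and the scene stay as the last script left them, time stands still between calls to the robot, and variables do not carry over. Pictures are saved under pics/ and viewed, and the job is handed in when it is done.

```bash
ls; mkdir -p pics; python3 - <<'E'
from station import *
import cv2,numpy as np
o=get_obs(); print(o)
for n in ("scene","top"):
    im=get_image(n); cv2.imwrite(f"pics/{n}0.png",cv2.resize(im[:,:,::-1],(800,600),interpolation=cv2.INTER_CUBIC)); np.save(f"pics/{n}0.npy",im)
    c=get_calibration(n); print(n,c, -np.array(c["R"]).T@np.array(c["t"]))
E
```

```text
pics
{'t': 0.0, 'joint_pos': array([ 5.79725048e+01,  1.24745472e+01,  9.25281378e+01,  1.58005308e-03,
        7.51316389e+01, -6.42805135e+00]), 'qvel': array([ 0.04519204, -0.00896074,  0.04067325, -0.04186858, -0.04333141,
        0.06195107]), 'effort': array([-2.96544013e-04, -3.96852100e+01, -3.03850150e+01, -1.93565115e-04,
        9.92184825e-03,  1.81431787e-06]), 'tcp_pos': array([269.58586978, 562.97678086, 229.99530201]), 'ee_rot': array([-1.79983445e+02,  1.33308554e-01,  6.44001681e+01]), 'wrist_force': array([ 0.48528515,  0.10012264, -0.11808289]), 'moment': array([ 0.01179213,  0.02504362, -0.01920129]), 'grip_width': 85.09119674237732}
scene {'fx': 392.2747483292959, 'fy': 392.2747483292959, 'cx': 252.6438046474208, 'cy': 192.5127153874945, 'D': array([-0.06032593,  0.        ,  0.        ,  0.        ,  0.        ]), 'R': array([[-0.68313943,  0.73028726, -0.00101882],
       [ 0.52950825,  0.49436111, -0.6893679 ],
       [-0.50293293, -0.47147387, -0.7244107 ]]), 't': array([ 420.058023  , -155.28750215, 1350.60847839])} [1048.44969391  406.78168412  871.77297144]
top {'fx': 383.4863264387478, 'fy': 383.4863264387478, 'cx': 252.16443282032546, 'cy': 193.07176333485083, 'D': array([-0.00782271,  0.        ,  0.        ,  0.        ,  0.        ]), 'R': array([[ 0.01429139, -0.9997836 , -0.01511645],
       [-0.98676466, -0.01165984, -0.16173914],
       [ 0.16152789,  0.01722786, -0.98671776]]), 't': array([ -55.22429313,  527.70694212, 1024.99508489])} [ 355.94650228  -66.71783601 1095.89693003]
```

View pics/scene0.png

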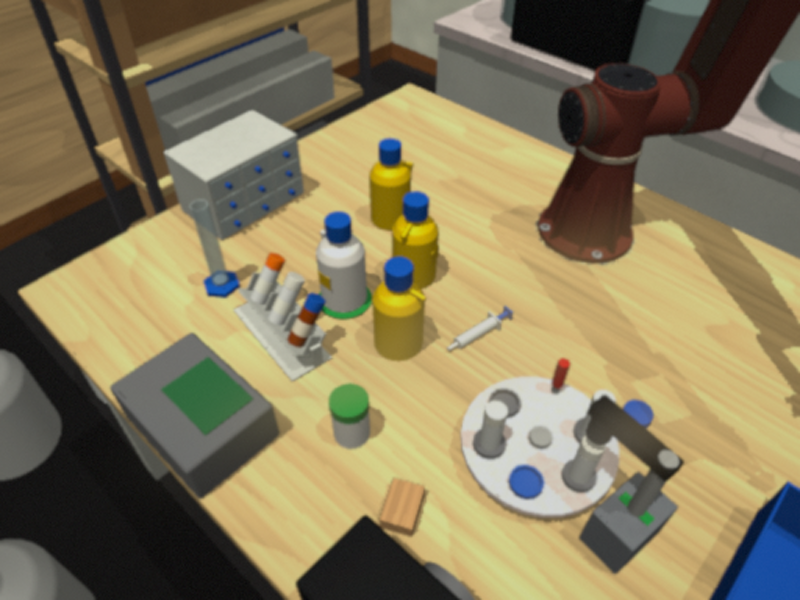

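View pics/top0.png

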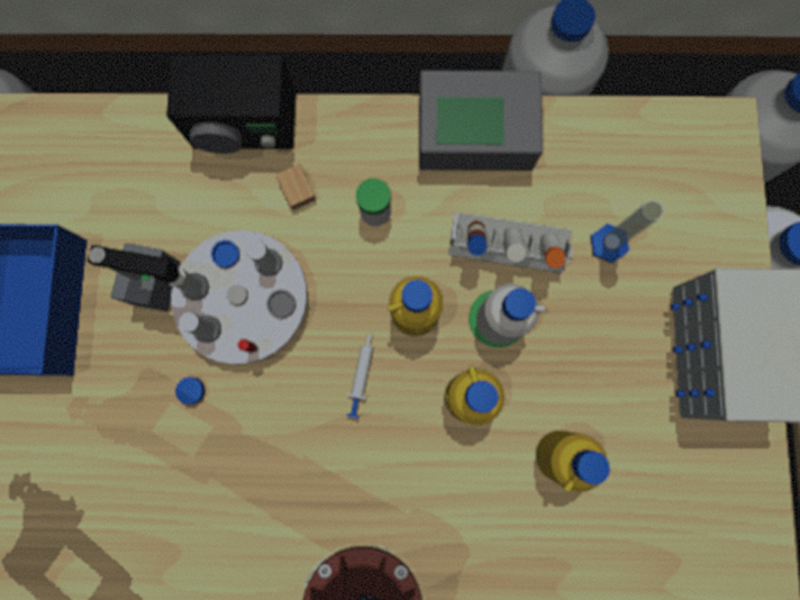

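```bash
cat > h.py <<'E'
import numpy as np, cv2
from station import *
_C={}
def cal(n):
    if n not in _C:
        c=get_calibration(n); _C[n]=(np.array([[c["fx"],0,c["cx"]],[0,c["fy"],c["cy"]],[0,0,1.]]),np.array(c["D"],float),np.array(c["R"],float),np.array(c["t"],float))
    return _C[n]
def proj(n,X):
    K,D,R,t=cal(n); return cv2.projectPoints(np.asarray(X,float).reshape(-1,1,3),cv2.Rodrigues(R)[0],t,K,D)[0].reshape(-1,2)
def onz(n,uv,z):
    K,D,R,t=cal(n); p=cv2.undistortPoints(np.asarray(uv,float).reshape(-1,1,2),K,D).reshape(-1,2)
    d=np.c_[p,np.ones(len(p))]@R; c=-R.T@t
    return c+d*((z-c[2])/d[:,2])[:,None]
def crop(im,x0,y0,w,h,s,fn):
    cv2.imwrite(fn,cv2.resize(im[y0:y0+h,x0:x0+w,::-1],None,fx=s,fy=s,interpolation=cv2.INTER_CUBIC))
E
python3 - <<'E'
from h import *
t=np.load("pics/top0.npy"); s=np.load("pics/scene0.npy")
crop(t,270,120,140,110,5.5,"pics/ct.png"); crop(s,140,120,150,120,5,"pics/cs.png")
crop(t,50,130,160,135,4.5,"pics/dt.png"); crop(s,280,215,170,150,4.5,"pics/ds.png")
E
```

```text
(no output)
```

View pics/ct.png

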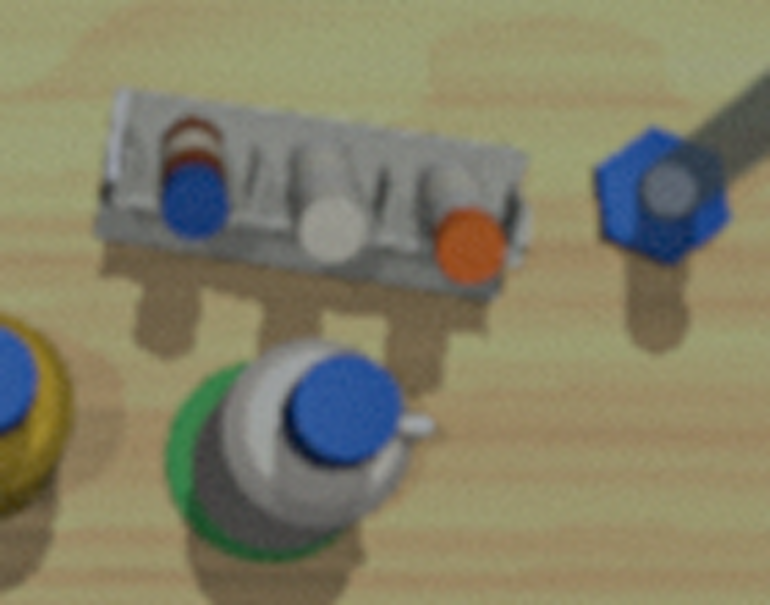

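View pics/cs.png

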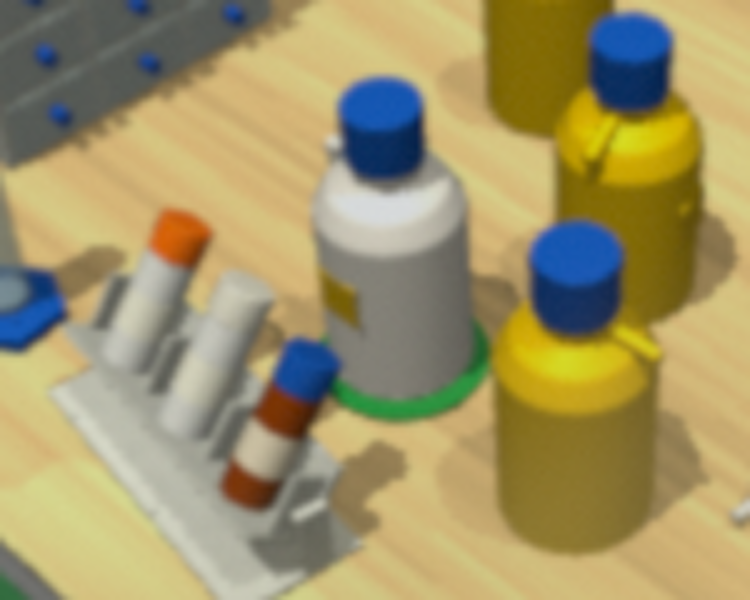

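View pics/dt.png

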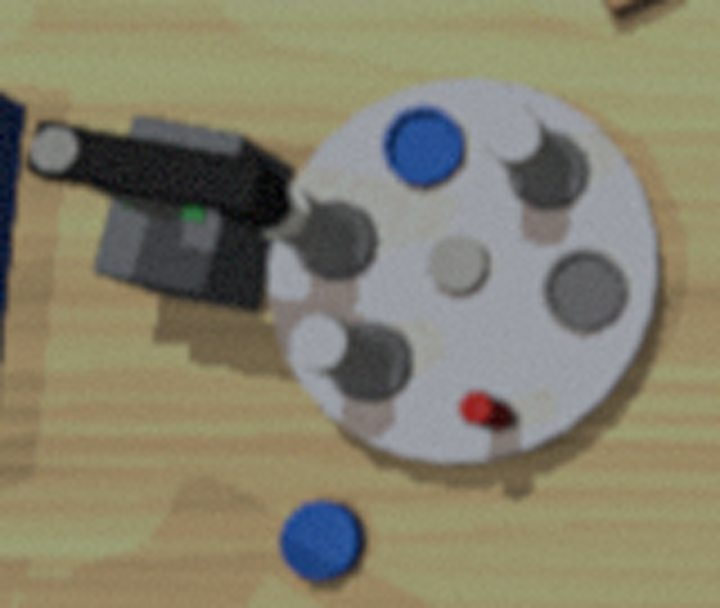

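View pics/ds.png

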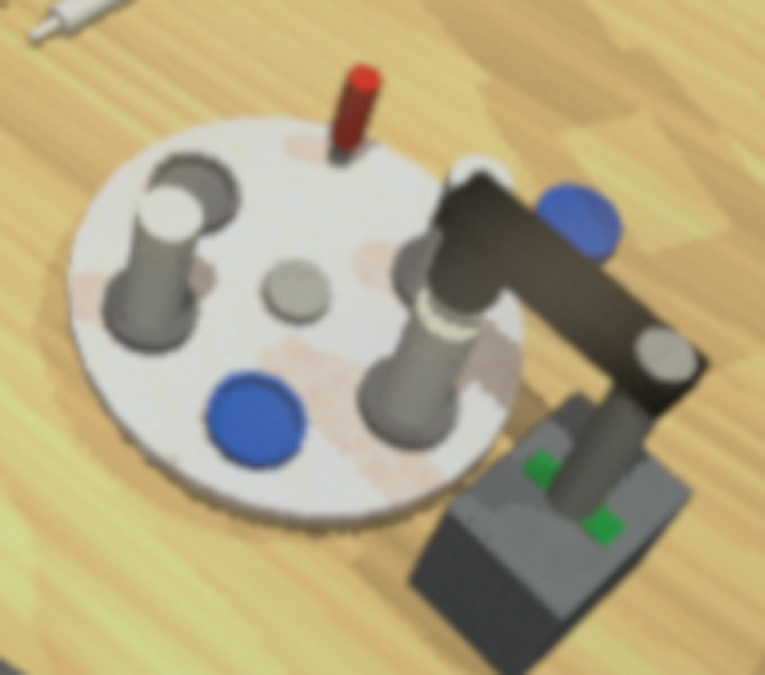

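```bash
cat > m1.py <<'E'
from h import *
from scipy.optimize import least_squares
def hsv(im): return cv2.cvtColor(im,cv2.COLOR_RGB2HSV)
def blobs(m,minA=20):
    n,l,st,c=cv2.connectedComponentsWithStats(m.astype(np.uint8)); return [(st[i,4],c[i].round(2),st[i,:4]) for i in range(1,n) if st[i,4]>=minA]
def circ(c,r,z,n=48):
    a=np.linspace(0,2*np.pi,n,endpoint=False); return np.c_[c[0]+r*np.cos(a),c[1]+r*np.sin(a),np.full(n,z)]
def cylmask(n,c,r,z0,z1):
    P=proj(n,np.r_[circ(c,r,z0),circ(c,r,z1)]).astype(np.float32); h=cv2.convexHull(P)[:,0]; M=cv2.moments(h); return np.array([M['m10']/M['m00'],M['m01']/M['m00']]),M['m00']
if __name__=="__main__":
    for n in("top","scene"):
        H=hsv(np.load(f"pics/{n}0.npy")); h,s,v=[H[...,i].astype(int) for i in range(3)]
        for nm,m in (("blue",(h>105)&(h<125)&(s>150)&(v>60)),("red",((h<6)|(h>174))&(s>150)&(v>60)),("orange",(h>=6)&(h<14)&(s>180)&(v>120)),("green",(h>50)&(h<85)&(s>120)&(v>60))):
            print(n,nm)
            for b in blobs(m): print("  ",b[0],b[1],b[2], "z0",onz(n,b[1],0)[0].round(0)[:2])
E
python3 m1.py
```

```text
top blue
   478 [366.89  10.37] [354   0  26  23] z0 [1120. -399.]
   68 [509.4   55.44] [507  46   5  19] z0 [ 971. -828.]
   162 [507.77 153.65] [503 143   9  24] z0 [ 661. -794.]
   2844 [ 15.9  192.28] [  0 144  38  96] z0 [530. 646.]
   228 [387.77 156.76] [379 144  23  23] z0 [ 648. -443.]
   111 [304.93 156.26] [300 151  11  12] z0 [ 647. -201.]
   206 [143.77 162.25] [136 155  17  16] z0 [624. 273.]
   270 [266.4  188.96] [258 180  18  19] z0 [548. -89.]
   282 [331.98 194.16] [323 185  19  19] z0 [ 535. -278.]
   20 [449.7  189.65] [447 188   6   4] z0 [ 552. -617.]
   21 [451.81 220.14] [449 218   6   5] z0 [ 464. -617.]
   218 [121.11 249.72] [113 242  17  16] z0 [368. 323.]
   283 [307.78 253.48] [298 245  20  18] z0 [ 365. -207.]
   21 [454. 251.] [452 249   5   5] z0 [ 377. -617.]
   20 [226.4  260.45] [224 255   5  11] z0 [342.  22.]
   325 [378.58 298.68] [369 289  21  20] z0 [ 244. -401.]
top red
   33 [156.03 220.42] [153 218   7   6] z0 [452. 228.]
top orange
   105 [354.97 164.35] [350 159  11  12] z0 [ 624. -347.]
top green
   347 [238.5  125.12] [229 115  20  21
[... 502 characters left out ...]
 308.54] [327 300  19  18] z0 [588. 249.]
   2173 [494.47 354.95] [463 310  49  74] z0 [440. 584.]
scene red
   765 [416.27  63.44] [381  48  60  33] z0 [-664. -170.]
   38 [385.18 110.68] [381 107  10   8] z0 [-226.  -84.]
   27 [380.63 117.41] [377 114  10   9] z0 [-175.  -74.]
   83 [358.66 238.23] [355 230   9  18] z0 [370. 174.]
scene orange
   83 [175.51 166.93] [170 162  12  11] z0 [ 531. -425.]
scene green
   129 [222.78 198.46] [206 187  31  17] z0 [ 523. -210.]
   1056 [128.82 250.12] [105 230  48  44] z0 [ 830. -259.]
   446 [222.94 257.73] [211 247  24  23] z0 [671. -55.]
   33 [400.09 318.79] [397 316   7   7] z0 [507. 378.]
   40 [413.42 331.38] [410 328   8   8] z0 [514. 417.]
```

```bash
cat > m2.py <<'E'
from m1 import *
def fitcyl(obs,r,z0,z1,x0):
    f=lambda p: np.r_[tuple(cylmask(n,p,r,z0,z1)[0]-c for n,c in obs)]
    s=least_squares(f,x0); return s.x,f(s.x)
for nm,ob,g in (("jug",[("top",[331.98,194.16]),("scene",[216.15,145.02])],(480,-240)),("yA",[("top",[266.4,188.96]),("scene",[254.72,174.63])],(480,-90)),("yB",[("top",[307.78,253.48]),("scene",[265.65,131.65])],(350,-190)),("yC",[("top",[378.58,298.68]),("scene",[249.3,96.64])],(250,-300))):
    print(nm,[np.round(q,2) for q in fitcyl(ob,24,156,194,g)], "top only",fitcyl(ob[:1],24,156,194,g)[0].round(1))
print("cap",fitcyl([("top",[121.11,249.72])],25,0,22,(370,320)))
print("jar lid",fitcyl([("top",[238.5,125.12]),("scene",[222.94,257.73])],31,80,97,(700,0)))
print("post top",onz("top",[156.03,220.42],120),onz("scene",[358.66+1,232.5],118))
# post scene
print("post scene",fitcyl([("scene",[358.66,238.23])],10,62,120,(420,200)))
for n,c in (("top",[143.77,162.25]),("scene",[335.77,308.54])): print("dish",n,onz(n,c,54),onz(n,c,50))
# mat outline fit on top using green pixels: mat circle r 54 z3, edges
for n in("top","scene"):
    H=hsv(np.load(f"pics/{n}0.npy")); h,s,v=[H[...,i].astype(int) for i in range(3)]
    m=((h>50)&(h<85)&(s>120)&(v>60))
    sel=np.zeros_like(m); 
    if n=="top": sel[180:230,295:345]=1
    else: sel[180:215,200:245]=1
    ys,xs=np.nonzero(m&sel); P=onz(n,np.c_[xs,ys],3)[:,:2]; np.save(f"pics/mat_{n}.npy",P)
    # outer boundary: best circle r=54 such that all P inside & touches: use far points per direction
    def f(c):
        d=P-c; r=np.hypot(*d.T); a=np.arctan2(d[:,1],d[:,0]); b=(a//0.2).astype(int); return np.array([r[b==k].max()-53.5 for k in np.unique(b) if (b==k).sum()>2])
    from scipy.optimize import minimize
    s=minimize(lambda c:np.abs(f(c)).mean(),[500,-225],method="Nelder-Mead"); print("mat",n,s.x,s.fun)
# disc
H=hsv(np.load("pics/top0.npy")); h,s,v=[H[...,i].astype(int) for i in range(3)]
m=((s<50)&(v>110)).astype(np.uint8); m=cv2.morphologyEx(m,cv2.MORPH_CLOSE,np.ones((9,9)))
n,l,st,c=cv2.connectedComponentsWithStats(m)
for i in range(1,n):
    if st[i,4]>3000: print(st[i],c[i])
cv2.imwrite("pics/m.png",m*255)
E
python3 m2.py
```

```text
jug [array([ 504.43, -243.05]), array([-0.26,  0.61, -0.44,  0.89])] top only [ 505.9 -243.7]
yA [array([515.88, -85.21]), array([ 0.05,  0.32, -0.04,  0.32])] top only [516.6 -86.2]
yB [array([ 363.3, -183.9]), array([ 0.07,  0.03, -0.01,  0.25])] top only [ 363.4 -183.7]
yC [array([ 261.87, -346.4 ]), array([-0.16,  0.15, -0.39, -0.19])] top only [ 262.2 -346.8]
cap (array([367.59421303, 318.71940481]), array([-1.32632110e-07,  6.96865072e-08]))
jar lid (array([709.5703125,   0.       ]), array([-3.26402449, -0.16300808,  2.41339528,  2.0829188 ]))
post top [[441.84694005 195.45389784 120.        ]] [[445.66880912 197.75137831 118.        ]]
post scene (array([443.929846  , 195.28241339]), array([-1.53616658, -0.21905879]))
dish top [[610.49842292 256.7285906   54.        ]] [[611.47568626 257.97035039  50.        ]]
dish scene [[616.81028403 259.05634489  54.        ]] [[614.6989919  258.33377105  50.        ]]
mat top [ 507.17469086 -241.42433003] 0.8822651062703113
mat scene [ 506.69061777 -239.09135123] 0.9192488462216686
[ 110  147   86   87 4689] [153.51482192 190.88910215]
[ 458  165   54  105 4975] [486.19778894 219.01929648]
```

View pics/m.png

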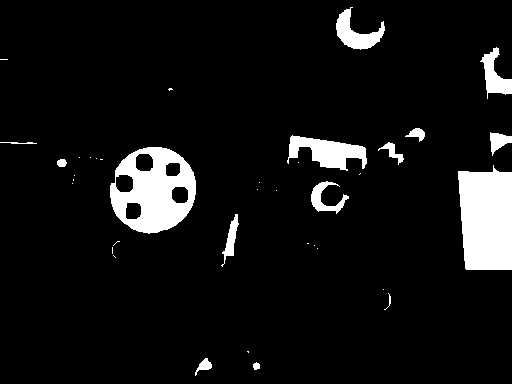

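```bash
cat > m3.py <<'E'
from m1 import *
H=hsv(np.load("pics/top0.npy")); h,s,v=[H[...,i].astype(int) for i in range(3)]
m=((s<50)&(v>110)).astype(np.uint8); m=cv2.morphologyEx(m,cv2.MORPH_CLOSE,np.ones((9,9)))
m[:,:105]=0;m[:,200:]=0;m[:140]=0
cs=max(cv2.findContours(m,cv2.RETR_EXTERNAL,cv2.CHAIN_APPROX_NONE)[0],key=len)
P=onz("top",cv2.convexHull(cs)[:,0].astype(float),44)[:,:2]
q=least_squares(lambda p:np.hypot(*(P-p[:2]).T)-p[2],[540,230,122],loss="soft_l1").x; print("disc",q)
def hubc(u,v,x0,y0,sc): return [x0+(u+.5)/sc-.5,y0+(v+.5)/sc-.5]
print("hub top",onz("top",hubc(460,265,50,130,4.5),54),"hub scene",onz("scene",hubc(298,290,280,215,4.5),54))
print("column",onz("top",hubc(55,150,50,130,4.5),225),onz("scene",hubc(666,353,280,215,4.5),225))
# head centre at z=224 top arm round end? 
print("reader end",onz("scene",hubc(460,300,280,215,4.5),160))
# rack fit: caps & mat
a=np.array([-0.574,0,0.819])
def R2(y): c,s=np.cos(y),np.sin(y); return np.array([[c,-s,0],[s,c,0],[0,0,1]])
T=lambda u,v:hubc(u,v,270,120,5.5); S=lambda u,v:hubc(u,v,140,120,5)
# cap top centres (clicked): amber y=+66, white 0, orange -66
ob=[("top",66,T(194,205)),("top",0,T(332,231)),("top",-66,T(470,246)),("scene",66,S(311,358)),("scene",0,S(249,288)),("scene",-66,S(186,226))]
def cap(p,y): return np.array([p[0],p[1],0])+R2(p[2])@(np.array([0,y,42])+95*a)
def f(p,w=True):
    r=[proj(n,cap(p,y))[0]-np.array(c) for n,y,c in ob]
    return np.r_[tuple(r)]
s=least_squares(f,[650,-260,-0.1]); p=s.x; print("rack",p,np.degrees(p[2]),f(p).reshape(-1,2).round(2))
print("mat pred",np.array([p[0],p[1],0])+R2(p[2])@[-150,0,3])
# corners of base
for y in (-108,108):
  for x in(-40,40): print(x,y,proj("top",np.array([p[0],p[1],0])+R2(p[2])@[x,y,0]))
E
python3 m3.py
```

```text
disc [537.2241636  231.36870505 121.90555075]
hub top [[536.05987424 229.73712985  54.        ]] hub scene [[537.23163437 232.46684157  54.        ]]
column [[565.09168038 397.66341255 225.        ]] [[565.97373863 398.6010065  225.        ]]
reader end [[557.03655528 313.52023826 160.        ]]
rack [ 6.57276589e+02 -2.58975008e+02 -1.50597491e-01] -8.628600641623176 [[-0.22  0.01]
 [-0.22 -0.77]
 [-0.1   0.47]
 [ 0.3  -0.52]
 [-0.44 -0.07]
 [-0.1  -0.33]]
mat pred [ 508.97434705 -236.47067497    3.        ]
-40 -108 [[359.67009625 171.89549732]]
40 -108 [[362.91680391 145.68074867]]
-40 108 [[286.25189235 160.30332354]]
40 108 [[290.29606281 134.41045037]]
```

```bash
cat >> m3.py <<'E'
print("----")
for nm,a1,b1,cam,F in (("back",(125,92),(525,150),"top",T),("front",(98,235),(490,298),"top",T),("scene back",(52,392),(225,600),"scene",S)):
    for z in (0,):
        A=onz(cam,F(*a1),z)[0];B=onz(cam,F(*b1),z)[0]; d=(A-B)[:2]; print(nm,z,A.round(1),B.round(1),np.degrees(np.arctan2(-d[0],d[1])),np.hypot(*d))
mat=np.array([507,-240.3])
def g(p): 
    mm=(np.array([p[0],p[1],0])+R2(p[2])@[-150,0,3])[:2]
    return np.r_[f(p),(mm-mat)/1.5]
p=least_squares(g,p).x; print("joint",p,np.degrees(p[2]),f(p).reshape(-1,2).round(2)); print("mat",np.array([p[0],p[1],0])+R2(p[2])@[-150,0,3])
im=np.load("pics/top0.npy")[:,:,::-1]; im2=np.load("pics/scene0.npy")[:,:,::-1]
for cam,I,(x0,y0,w,hh) in (("top",im,(270,120,140,110)),("scene",im2,(140,120,150,120))):
    sc=5; J=cv2.resize(I[y0:y0+hh,x0:x0+w],None,fx=sc,fy=sc,interpolation=cv2.INTER_CUBIC)
    O=np.array([p[0],p[1],0]);R=R2(p[2])
    def dr(X,col):
        u=proj(cam,(O+np.asarray(X)@R.T)); u=((u-[x0,y0]+.5)*sc-.5); cv2.polylines(J,[u.round().astype(int)],True,col,1)
    for y in(-66,0,66):
        u=np.array([0.819,0,0.574]);k=np.linspace(0,2*np.pi,40)
        for L in(0,95): dr(np.array([0,y,42])+L*a+16.5*(np.cos(k)[:,None]*u+np.sin(k)[:,None]*np.array([0,1,0])),(0,255,255))
    dr(circ((-150,0),54,3),(0,0,255)); 
    for z in (0,120): dr(circ((-150,0),45,z+3),(255,0,255))
    for z in (156,194): dr(circ((-150,0),24,z+3),(255,255,0))
    cv2.imwrite(f"pics/ov_{cam}.png",J)
E
python3 m3.py|sed -n '/----/,$p'
```

```text
----
back 0 [ 707.2 -164.2    0. ] [ 677.1 -377.9    0. ] -8.02290726302767 215.82148753463986
front 0 [ 627.9 -149.6    0. ] [ 595.9 -356.7    0. ] -8.780248067672689 209.58416661896626
scene back 0 [ 673.1 -373.     0. ] [ 702.4 -175.3    0. ] 171.54650483264638 199.8849601615036
joint [ 6.56772848e+02 -2.58551085e+02 -1.28879708e-01] -7.384263332901449 [[-0.01  0.79]
 [ 0.07 -0.52]
 [ 0.26  0.19]
 [ 0.75 -1.03]
 [-0.43 -0.32]
 [-0.51 -0.35]]
mat [ 508.01687323 -239.27260175    3.        ]
```

```bash
python3 -c "
import cv2,numpy as np
a=cv2.imread('pics/ov_top.png');b=cv2.imread('pics/ov_scene.png');print(a.shape,b.shape)"
```

```text
(550, 700, 3) (600, 750, 3)
```

View pics/ov_top.png

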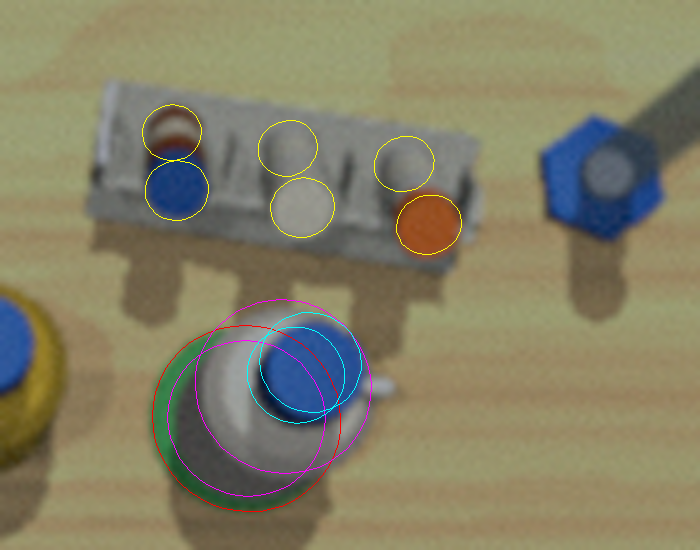

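View pics/ov_scene.png

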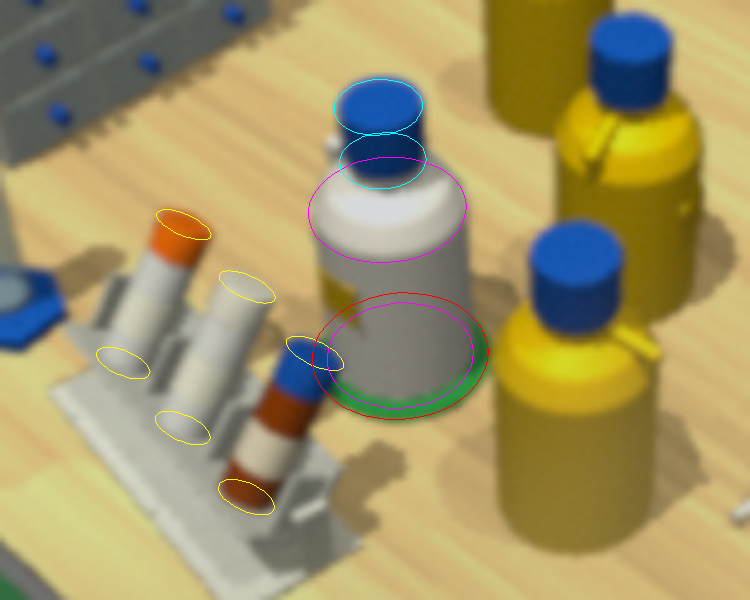

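```bash
cat > poses.py <<'E'
from h import *
from scipy.spatial.transform import Rotation as Rn
YAW=-8.4; RACK=np.array([657.1,-258.8,0]); MAT=np.array([507.6,-239.3,3]); JUG=np.array([505.0,-242.5]); DISC=np.array([537.0,230.8]); 
R0=Rn.from_euler("z",YAW,degrees=True).as_matrix(); AX=R0@np.array([-0.5736,0,0.8192]); FOOT=RACK+R0@np.array([0,66,42])
def rpy(x,z):
    x=np.asarray(x,float);z=np.asarray(z,float); M=np.c_[x,np.cross(z,x),z]; return Rn.from_matrix(M).as_euler("xyz",degrees=True)
def down(y): return rpy([np.cos(np.radians(y)),np.sin(np.radians(y)),0],[0,0,-1])
E
python3 - <<'E'
from poses import *
import station; print([k for k in dir(station) if not k.startswith("_")])
try: print(grasp_offset)
except Exception as e: print(e)
print(down(0),FOOT,AX)
np.set_printoptions(precision=1,suppress=True)
for nm,p,o in (("jug0",[*JUG,165],down(0)),("jug0b",[*JUG,165],down(180)),("aside",[470,-395,165],down(0)),("amb+",FOOT+60*AX,rpy(R0@[0,1,0],-AX)),("amb-",FOOT+60*AX,rpy(R0@[0,-1,0],-AX)),("amb up",FOOT+160*AX,rpy(R0@[0,1,0],-AX)),("dish20",[612,258,110],down(20)),("dish200",[612,258,110],down(200)),("dish110",[612,258,110],down(110)),("dish-70",[612,258,110],down(-70)),("post",[443,196,85],down(110)),("post-",[443,196,85],down(-70)),("post2",[520,132,85],down(170)),("post2-",[520,132,85],down(-10))):
    print(nm,np.round(o,1),solve_ik(list(p),list(o)))
E
```

```text
['Unreachable', 'get_calibration', 'get_image', 'get_obs', 'goto', 'grasp_offset', 'grip', 'move_j', 'move_l', 'regions_of', 'sign_off', 'solve_ik', 'spot_in', 'wait']
18.700000000000003
[180.   0.   0.] [ 666.74147989 -193.50802602   42.        ] [-0.56744661  0.08379323  0.8192    ]
jug0 [180.   0.   0.] [-32.8   8.4 104.6  -0.   67.  -32.8]
jug0b [180.   0. 180.] [-32.8   8.4 104.6   0.   67.  147.2]
aside [180.   0.   0.] [-46.6  14.7  97.2  -0.   68.1 -46.6]
amb+ [145.    0.   81.6] [ -27.8   11.3  117.8   32.9   20.5 -137.3]
amb- [-145.     0.   -98.4] [-27.8  11.3 117.8  32.9  20.5  42.7]
amb up [145.    0.   81.6] [ -30.3   -3.9  123.1   25.1   30.3 -130.3]
dish20 [180.   0.  20.] [16.8 23.8 91.7 -0.  64.5 -3.2]
dish200 [-180.    0. -160.] None
dish110 [180.   0. 110.] [ 16.8  23.8  91.7  -0.   64.5 -93.2]
dish-70 [-180.    0.  -70.] [16.8 23.8 91.7  0.  64.5 86.8]
post [180.   0. 110.] [ 15.6   5.9 117.4  -0.   56.8 -94.4]
post- [-180.    0.  -70.] [ 15.6   5.9 117.4   0.   56.8  85.6]
post2 [180.   0. 170.] None
post2- [180.   0. -10.] [  6.7  11.8 110.4  -0.   57.7  16.7]
```

```bash
python3 - <<'E'
from poses import *
from threading import Thread
o=get_obs()
move_l([o["tcp_pos"][0],o["tcp_pos"][1],320],speed=250)
print(get_obs()["t"])
goto([*JUG,310],list(down(0))); print(get_obs()["t"])
grip(66,60); print(get_obs()["t"])
move_l([*JUG,215],speed=200)
o=get_obs(); print(o["t"],o["tcp_pos"],o["ee_rot"],o["grip_width"],o["wrist_force"])
for n in("top","scene"):
    im=get_image(n); np.save(f"pics/{n}1.npy",im)
crop(np.load("pics/top1.npy"),270,120,140,110,5,"pics/t1.png");crop(np.load("pics/scene1.npy"),160,60,150,120,5,"pics/s1.png")
E
```

```text
0.6083
3.5583
3.8917
4.5167 [ 505.46206138 -242.79420718  215.71296026] [ 1.79969931e+02 -4.64654426e-02  1.57035365e-04] 65.77556799962639 [1.20810163 0.95521051 0.67544825]
```

View pics/t1.png

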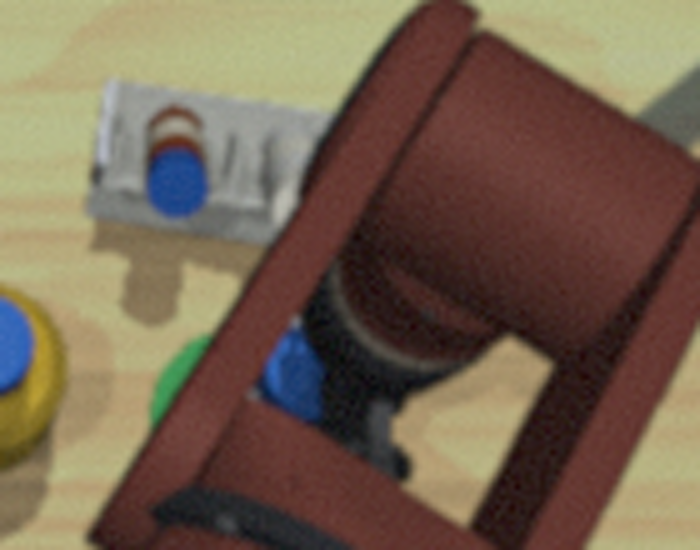

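View pics/s1.png

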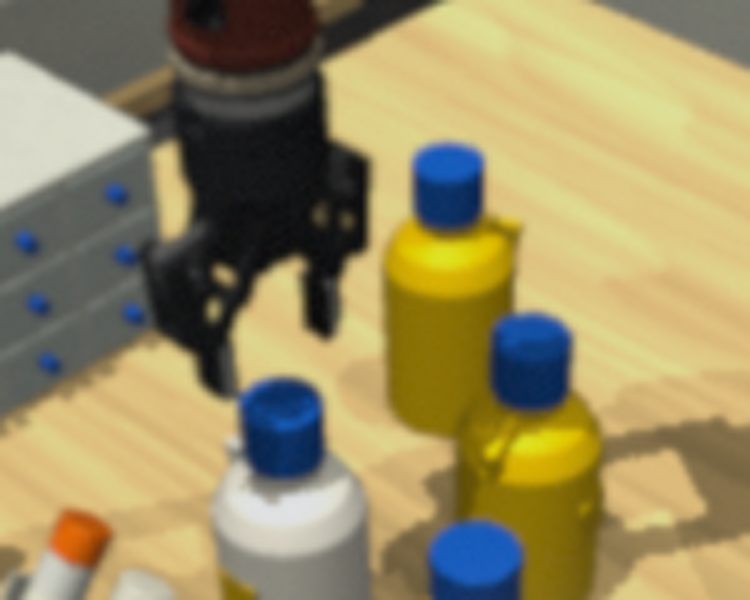

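```bash
python3 - <<'E'
from poses import *
print(proj("scene",[505.5,-242.8,215.7]), "tips mid seen", 160+273.5/5-.4,60+360/5-.4)
move_l([*JUG,161],speed=100)
o=get_obs(); print(o["t"],o["tcp_pos"],o["wrist_force"])
grip(40,60)
o=get_obs(); print(o["t"],o["grip_width"],o["tcp_pos"],o["wrist_force"],o["moment"])
move_l([*JUG,171],speed=40)
o=get_obs(); print(o["t"],o["grip_width"],o["tcp_pos"],o["wrist_force"],o["moment"])
E
```

```text
[[214.47725922 134.46657181]] tips mid seen 214.29999999999998 131.6
5.3083 [ 505.3362742  -242.71187291  161.36382817] [ 0.11324244 -0.06041151  0.16107649]
5.6083 46.522857338010716 [ 505.37474837 -243.03073607  162.45061606] [-2.28456523  0.07274562  4.68944625] [0.02700917 0.37470822 0.0778509 ]
6.0083 46.6735973339917 [ 504.55583492 -242.09148988  170.09811873] [-0.31493211 -0.74860246 -6.65647659] [-0.01513294  0.02421543 -0.01474243]
```

```bash
python3 - <<'E'
from poses import *
A=[470,-395]
move_l([*JUG,195],speed=150)
move_l([*A,195],speed=160)
move_l([*A,163],speed=100)
o=get_obs(); print(o["t"],o["tcp_pos"],o["wrist_force"])
z=163
while z>157:
    z-=0.8; move_l([*A,z],speed=25); o=get_obs(); print(round(z,1),o["t"],o["tcp_pos"][2],o["wrist_force"][2],o["moment"])
    if o["wrist_force"][2]>-3: break
grip(66,60); o=get_obs(); print(o["t"],o["wrist_force"])
move_l([*A,225],speed=200); print(get_obs()["t"])
E
```

```text
7.9083 [ 469.83714733 -394.26240236  162.273118  ] [-0.08127662  0.12891962 -4.54609696]
162.2 8.1583 162.60148138949546 -6.299414965618299 [-0.04621785  0.02285827 -0.00513374]
161.4 8.4083 161.4309306794701 -6.237778749832497 [-0.00426341 -0.01427891  0.00570432]
160.6 8.6583 160.48483758691935 -6.117927954736763 [ 0.05620712 -0.01063593 -0.0215638 ]
159.8 8.9083 159.6749378096422 -5.359361676038021 [-0.03459766  0.02021881 -0.07981011]
159.0 9.1583 159.58697890424122 -3.0502671671707984 [ 0.13242771  0.10576611 -0.00966311]
158.2 9.4083 159.5235182562538 3.0366120067002282 [0.30211025 0.60652558 0.03194935]
9.7333 [0.31568635 0.20206228 0.02056345]
10.2167
```

```bash
python3 - <<'E'
from poses import *
grip(50,40)
O=list(rpy(R0@[0,-1,0],-AX))
move_l([470,-330,270],speed=250)
goto(list(FOOT+130*AX),O)
o=get_obs(); print(o["t"],o["tcp_pos"],FOOT+130*AX,o["ee_rot"],o["wrist_force"])
for n in("top","scene"):
    im=get_image(n); np.save(f"pics/{n}2.npy",im)
crop(np.load("pics/top2.npy"),270,110,140,110,5,"pics/t2.png");crop(np.load("pics/scene2.npy"),130,100,150,120,5,"pics/s2.png")
E
```

```text
12.3917 [ 593.16140008 -183.46260543  148.4833178 ] [ 592.97342056 -182.61490675  148.496     ] [-1.45004287e+02 -3.58856033e-02 -9.84187928e+01] [-0.25549283  0.01791806 -0.81664257]
```

View pics/t2.png

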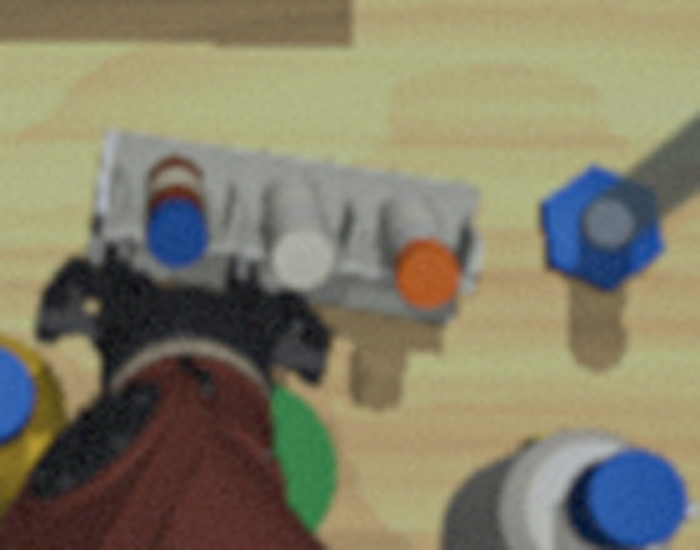

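View pics/s2.png

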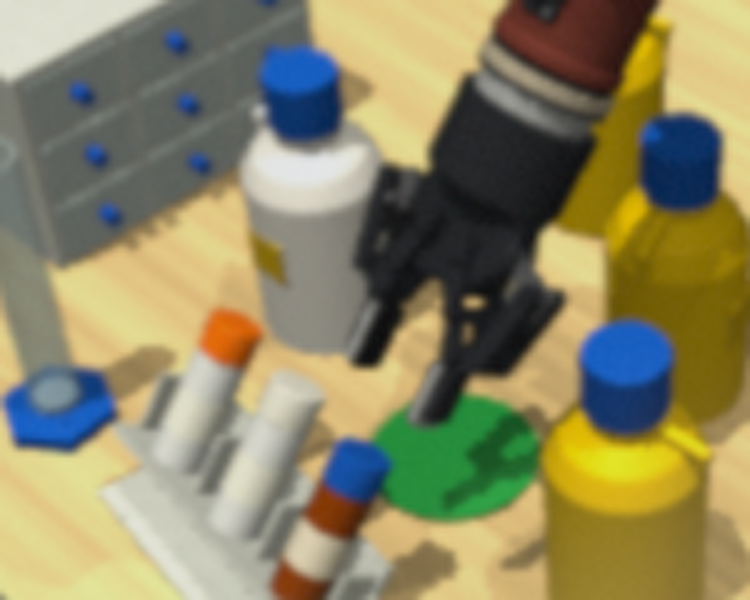

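```bash
python3 - <<'E'
from h import *
from poses import *
im=np.load("pics/scene2.npy").copy()
x0,y0,w,h,s=190,120,70,75,8
J=cv2.resize(im[y0:y0+h,x0:x0+w,::-1],None,fx=s,fy=s,interpolation=cv2.INTER_CUBIC)
J=np.clip((J.astype(float)/255)**.5*255,0,255).astype(np.uint8)
TCP=FOOT+130*AX; L=R0@np.array([0,1,0])
for lat in(-66,-40,0,40,66):
    u=proj("scene",np.array([TCP+lat*L+b*AX for b in range(0,101,20)])); u=(u-[x0,y0]+.5)*s-.5
    for k,q in enumerate(u): cv2.circle(J,tuple(q.round().astype(int)),3,(0,255,255),-1); cv2.putText(J,str(k*20),tuple(q.round().astype(int)+4),0,.4,(0,0,255),1)
cv2.imwrite("pics/z2.png",J)
im=np.load("pics/top2.npy").copy()
x0,y0,w,h,s=272,140,75,55,9
J=cv2.resize(im[y0:y0+h,x0:x0+w,::-1],None,fx=s,fy=s,interpolation=cv2.INTER_CUBIC)
J=np.clip((J.astype(float)/255)**.5*255,0,255).astype(np.uint8)
for lat in(-66,-40,0,40,66):
    u=proj("top",np.array([TCP+lat*L+b*AX for b in range(0,101,20)])); u=(u-[x0,y0]+.5)*s-.5
    for k,q in enumerate(u): cv2.circle(J,tuple(q.round().astype(int)),3,(0,255,255),-1); cv2.putText(J,str(k*20),tuple(q.round().astype(int)+4),0,.4,(0,0,255),1)
cv2.imwrite("pics/z2t.png",J)
E
```

```text
(no output)
```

View pics/z2.png

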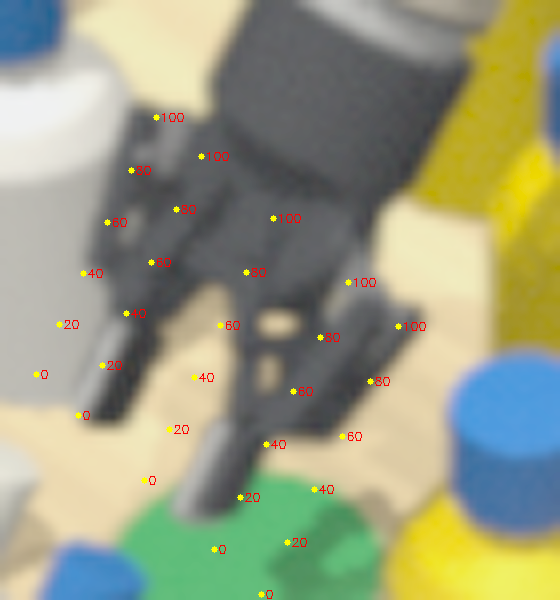

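View pics/z2t.png

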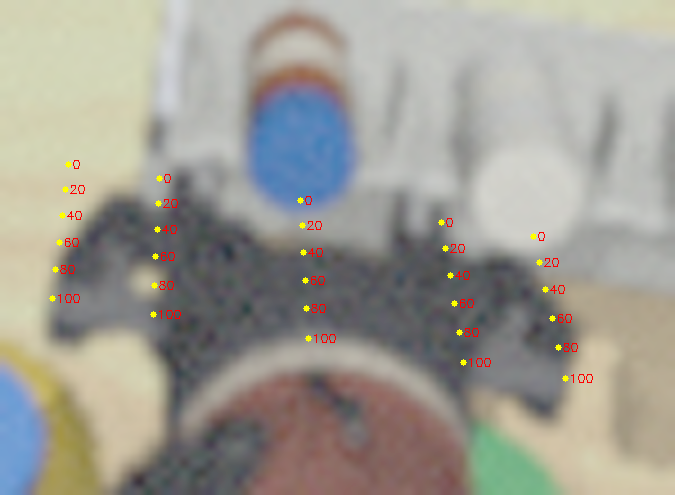

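```bash
python3 - <<'E'
from poses import *
move_l(list(FOOT+85*AX),speed=120)
o=get_obs(); print(o["t"],o["wrist_force"])
move_l(list(FOOT+60*AX),speed=60)
o=get_obs(); print(o["t"],o["tcp_pos"]-(FOOT+60*AX),o["wrist_force"],o["moment"])
for n in("top","scene"): np.save(f"pics/{n}3.npy",get_image(n))
crop(np.load("pics/top3.npy"),280,110,90,70,5,"pics/t3.png");crop(np.load("pics/scene3.npy"),140,120,110,100,6,"pics/s3.png")
E
```

```text
13.0167 [-0.13243255  0.28846925 -0.15195955]
13.5833 [-0.11550327  0.16083544 -0.56539848] [ 0.19011017 -0.06469647  0.4907646 ] [0.04911479 0.24411226 0.00655343]
```

View pics/s3.png

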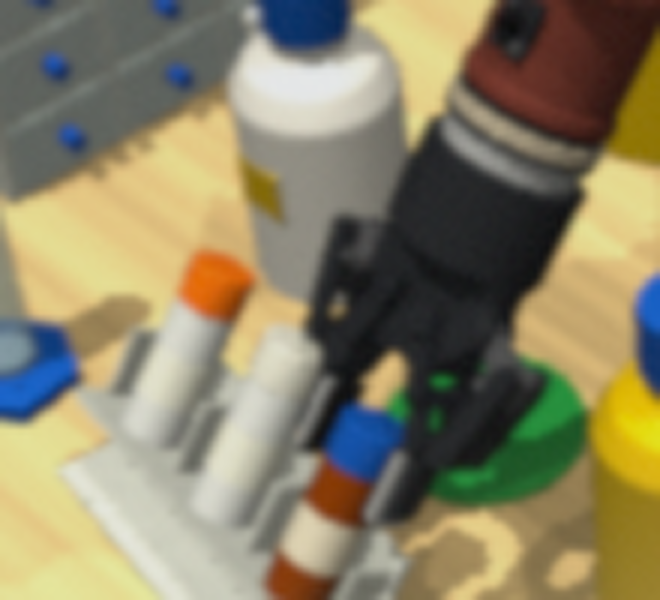

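View pics/t3.png

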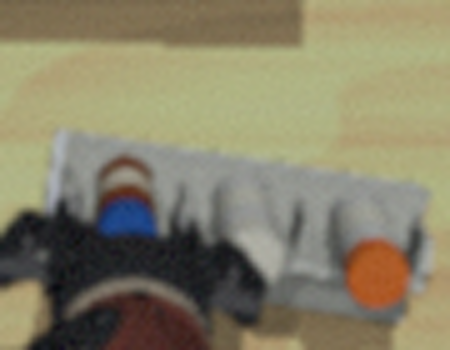

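```bash
python3 - <<'E'
from poses import *
grip(25,40)
o=get_obs(); print(o["t"],o["grip_width"],o["wrist_force"],o["moment"])
move_l(list(FOOT+75*AX),speed=60)
o=get_obs(); print(o["t"],o["grip_width"],o["wrist_force"],o["moment"])
move_l(list(FOOT+150*AX),speed=150)
o=get_obs(); print(o["t"],o["grip_width"],o["wrist_force"],o["moment"])
for n in("top","scene"): np.save(f"pics/{n}4.npy",get_image(n))
crop(np.load("pics/top4.npy"),270,110,140,110,5,"pics/t4.png");crop(np.load("pics/scene4.npy"),140,100,120,100,6,"pics/s4.png")
E
```

```text
13.975 32.0199458073318 [-1.40015155 -1.11688301  0.9587182 ] [-0.06438319  0.41760573 -0.06309615]
14.375 31.9975991876833 [-0.13262258  0.79282316 -0.08813812] [0.07967647 0.21916372 0.01755992]
15.025 31.966140974907248 [ 0.74210439  0.27065397 -0.95182323] [ 0.05677172  0.42790411 -0.03924361]
```

View pics/s4.png

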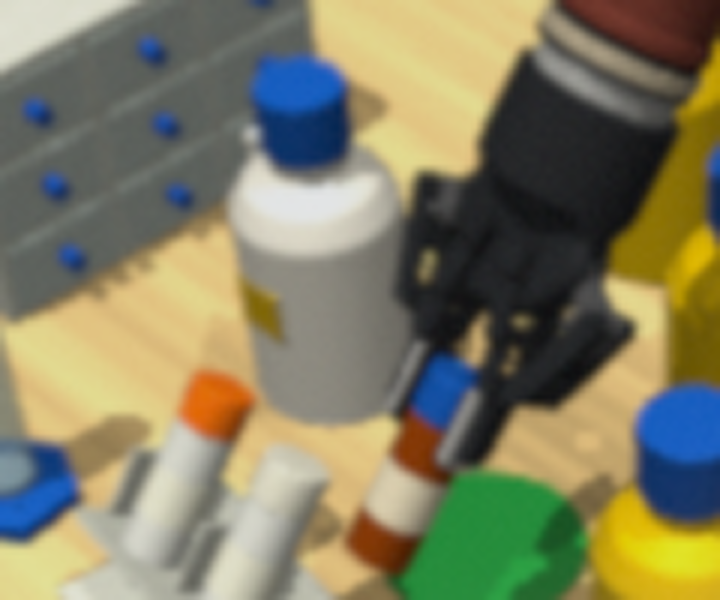

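```bash
cat > m4.py <<'E'
from m1 import *
import sys
k=sys.argv[1]
def ang(v): return np.degrees(np.arctan2(v[1],v[0]))
for n in("top","scene"):
    H=hsv(np.load(f"pics/{n}{k}.npy")); h,s,v=[H[...,i].astype(int) for i in range(3)]
    for nm,m in (("blue",(h>105)&(h<125)&(s>150)&(v>60)),("red",((h<6)|(h>174))&(s>150)&(v>60))):
        for b in blobs(m):
            P=onz(n,b[1],51 if nm=="blue" else 95)[0]
            if np.hypot(*(P[:2]-[537,231]))<135: print(n,nm,b[0],b[1],P.round(1),"ang",ang(P[:2]-[537,231]).round(1),"r",np.hypot(*(P[:2]-[537,231])).round(1))
E
python3 m4.py 0; python3 m4.py 4
```

```text
top blue 206 [143.77 162.25] [611.2 257.7  51. ] ang 19.8 r 78.9
top red 33 [156.03 220.42] [444.  202.2  95. ] ang -162.8 r 97.3
scene blue 261 [335.77 308.54] [615.2 258.5  51. ] ang 19.4 r 82.9
scene red 83 [358.66 238.23] [444.3 199.3  95. ] ang -161.1 r 98.0
top blue 207 [143.73 162.26] [611.2 257.8  51. ] ang 19.8 r 78.9
top red 35 [156.09 220.57] [443.7 202.   95. ] ang -162.7 r 97.7
scene blue 260 [335.76 308.58] [615.3 258.6  51. ] ang 19.4 r 83.0
scene red 79 [358.68 238.38] [444.6 199.6  95. ] ang -161.2 r 97.6
```

```bash
python3 - <<'E'
from poses import *
D=[612.2,258.2]; O=list(down(20))
p=FOOT+150*AX
move_l(list(p+np.array([-60,30,130])),speed=200)
goto([590,200,300],O)
o=get_obs(); print(o["t"],o["tcp_pos"],o["ee_rot"],o["grip_width"],o["wrist_force"],o["moment"])
move_l([*D,175],speed=180)
o=get_obs(); print(o["t"],o["tcp_pos"],o["wrist_force"])
for n in("top","scene"): np.save(f"pics/{n}5.npy",get_image(n))
crop(np.load("pics/top5.npy"),90,110,120,110,5,"pics/t5.png");crop(np.load("pics/scene5.npy"),290,200,110,130,5,"pics/s5.png")
E
```

```text
17.35 [589.95981171 199.13291627 299.01213029] [1.79983274e+02 7.30855652e-02 1.99115165e+01] 31.885103066792723 [-0.32680595 -0.50832205 -1.63598061] [-0.01453225 -0.02659703 -0.01553144]
18.275 [613.10419604 257.93876959 176.4533887 ] [ 0.20734526 -0.13860221 -1.08871011]
```

View pics/s5.png

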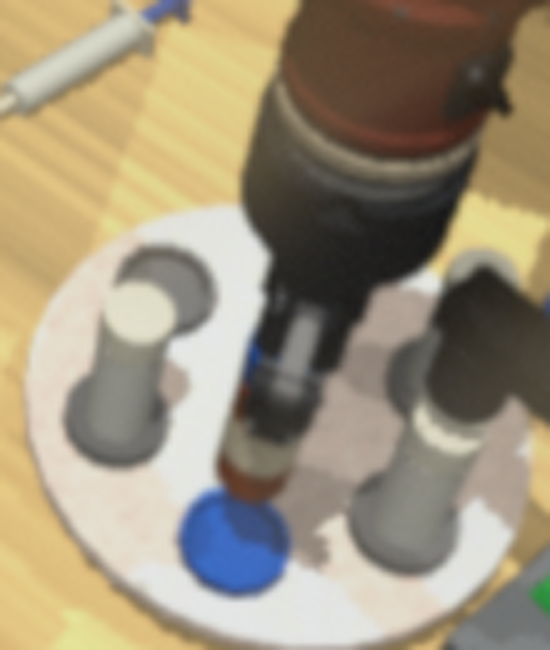

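View pics/t5.png

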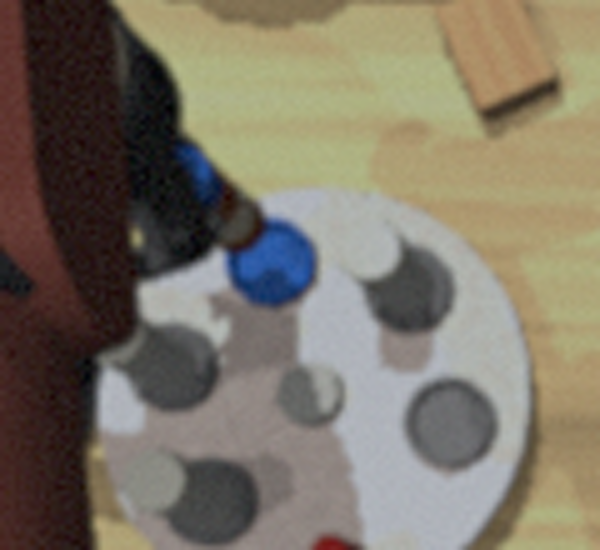

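```bash
cat > ov.py <<'E'
from m1 import *
import sys
def overlay(n,k,box,sc,fn,cyls):
    x0,y0,w,h=box; im=np.load(f"pics/{n}{k}.npy")[:,:,::-1]
    J=cv2.resize(im[y0:y0+h,x0:x0+w],None,fx=sc,fy=sc,interpolation=cv2.INTER_CUBIC)
    J=np.clip((J/255.)**.6*255,0,255).astype(np.uint8)
    for c,r,z,col in cyls:
        u=(proj(n,circ(c,r,z))-[x0,y0]+.5)*sc-.5; cv2.polylines(J,[u.round().astype(int)],True,col,1)
    cv2.imwrite(fn,J)
E
python3 - <<'E'
from ov import *
t=(612.4,258.1); c=[(t,16.5,116.5,(0,255,255)),(t,16.5,211.5,(0,255,255)),((612.2,258.2),21,54,(0,0,255)),((537,231),122,44,(0,0,255))]
overlay("scene","5",(320,250,60,80),8,"pics/o5s.png",c); overlay("top","5",(105,125,80,70),8,"pics/o5t.png",c)
a=cv2.imread("pics/o5s.png");b=cv2.imread("pics/o5t.png");H=max(len(a),len(b))
cv2.imwrite("pics/o5.png",cv2.resize(np.hstack([cv2.copyMakeBorder(q,0,H-len(q),0,0,0) for q in(a,b)]),None,fx=.7,fy=.7))
E
```

```text
(no output)
```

View pics/o5.png

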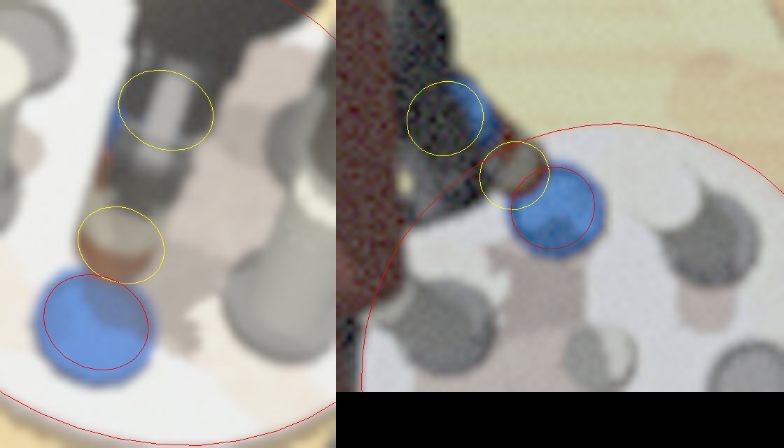

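```bash
python3 - <<'E'
from ov import *
im=np.load("pics/scene5.npy"); H=hsv(im)
print(proj("scene",[[612.4,258.1,116.5],[612.4,258.1,130]]))
for y in range(285,302): print(y,[tuple(int(a) for a in H[y,x]) for x in range(331,352)] if y in(294,297,300) else "", im[y,330:354].sum(1)//3)
E
```

```text
[[341.13730267 293.20192128]
 [342.19365573 290.02629317]]
285  [228 227 226 219 186 135 117 113 101  90  70  53  44  46  46  48  49  49
  50  50  59  87 127 150]
286  [228 229 226 214 172 127 117 117 108  89  69  56  49  47  48  50  52  57
  60  63  81 117 146 159]
287  [229 228 225 204 155 120 117 120 113  99  84  75  64  59  55  51  54  69
  78  86 110 141 159 164]
288  [228 228 223 193 137 116 120 121 120 111 102  95  88  81  75  66  69  80
  94 108 136 156 165 165]
289  [228 227 217 176 121 113 120 125 126 118 109 106 104 101  99  93  94 101
 108 123 147 163 166 166]
290  [228 225 209 157 105 105 119 126 127 122 112 108 109 110 110 111 110 111
 117 133 153 163 165 166]
291  [228 224 198 137  87  92 112 125 128 126 117 111 111 113 114 115 115 115
 121 139 155 162 162 163]
292  [228 223 191 122  73  76  99 117 128 128 120 113 111 112 116 115 114 114
 121 137 152 158 158 160]
293  [227 223 190 120  70  67  80 101 117 120 114 112 112 113 114 114 110 107
 114 129 139 144 146 153]
294 [(45, 2, 225), (20, 12, 199), (11, 43, 142), (10, 107, 100), (10, 144, 92), (11, 135, 96), (12, 110, 
[... 989 characters left out ...]
0  68  67  66  68  73  89 112 130
 137 139 138 138 139 136]
299  [146 123 110 104  94  82  75  73  72  70  70  68  68  76  94 114 130 137
 140 139 138 138 137 135]
300 [(110, 164, 159), (110, 163, 158), (110, 163, 155), (111, 152, 144), (111, 137, 123), (112, 118, 112), (114, 93, 104), (123, 63, 93), (138, 40, 82), (161, 36, 78), (169, 36, 78), (146, 26, 79), (128, 39, 98), (159, 16, 114), (11, 31, 138), (13, 40, 148), (14, 39, 151), (14, 39, 150), (14, 38, 147), (12, 38, 147), (13, 40, 148)] [111 102 101  99  95  85  81  81  78  76  73  72  76  89 111 128 136 139
 138 135 135 136 136 136]
301  [ 96 104 111 111 103  91  88  87  86  84  80  77  77  89 106 123 134 137
 135 134 134 134 137 137]
```

```bash
python3 - <<'E'
from poses import *
D=[611.7,259.6]
move_l([*D,125],speed=120)
move_l([*D,112],speed=50)
o=get_obs(); f0=o["wrist_force"]; print(o["t"],o["tcp_pos"],f0)
z=112
while z>103:
    z-=1; move_l([*D,z],speed=25); o=get_obs(); print(z,o["tcp_pos"],o["wrist_force"],o["moment"])
    if o["wrist_force"][2]>2.5: break
for n in("top","scene"): np.save(f"pics/{n}6.npy",get_image(n))
crop(np.load("pics/scene6.npy"),290,220,100,110,5,"pics/s6.png")
print(get_obs()["t"])
E
```

```text
19.35 [611.34355627 259.4702666  111.53012913] [ 0.39143672 -1.19437795 -1.34313631]
111 [611.85992951 259.63672958 111.20379476] [ 0.65235492 -0.24339529 -1.44613606] [ 0.00929426 -0.03897193  0.00780883]
110 [611.68405439 259.58168446 109.9790499 ] [ 0.07725242 -0.55883968 -1.20671241] [ 0.0544093  -0.04648245  0.02254557]
109 [611.61602397 259.56458527 108.89665307] [ 1.0691324   0.99616934 -1.29747122] [-0.01202731  0.036759   -0.00376263]
108 [611.58517897 259.59559428 107.84651481] [-0.4592262  -0.17242903 -1.01883429] [ 0.00608315 -0.04733215  0.00764892]
107 [611.59204183 259.5766117  106.86294841] [ 0.30714185 -0.06237056 -0.91008922] [ 0.02320819 -0.01836169  0.01839023]
106 [611.92479425 259.67423962 106.25270079] [-0.47784378  0.52347835  0.05286105] [-0.00201175 -0.03578538  0.01590609]
105 [612.11123518 259.75070435 106.15366733] [-1.32869849 -0.19824529  5.11749144] [-0.11608209  0.43260981  0.00088896]
21.2
```

View pics/s6.png

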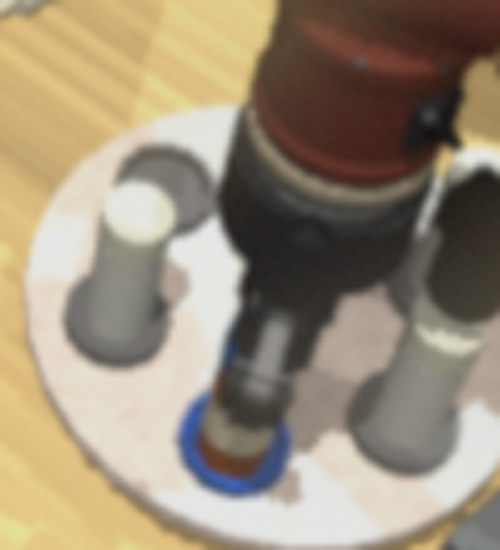

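```bash
python3 - <<'E'
from poses import *
D=[611.7,259.6]
move_l([*D,106.2],speed=25)
grip(46,40); o=get_obs(); print(o["t"],o["grip_width"],o["wrist_force"])
move_l([*D,190],speed=120)
move_l([590,200,270],speed=250)
goto([450,150,230],list(down(-70)))
o=get_obs(); print(o["t"],o["tcp_pos"])
for n in("top","scene"): np.save(f"pics/{n}7.npy",get_image(n))
crop(np.load("pics/scene7.npy"),280,160,150,120,5,"pics/s7.png")
E
sed -i 's/<135/<140/' m4.py; python3 m4.py 7
python3 - <<'E'
from ov import *
crop(np.load("pics/top7.npy"),90,120,120,100,5,"pics/t7.png");crop(np.load("pics/scene7.npy"),290,220,120,120,5,"pics/s7.png")
E
```

```text
21.7417 46.08744824035612 [-0.09108478 -0.95894581  1.03365189]
24.5167 [449.92445465 150.34409238 229.27242084]
top blue 103 [134.19 153.02] [637.7 286.5  51. ] ang 28.9 r 115.0
scene blue 132 [342.16 288.62] [562.9 240.1  51. ] ang 19.3 r 27.5
scene blue 30 [338.07 314.43] [623.6 270.7  51. ] ang 24.6 r 95.2
scene red 91 [358.8  237.95] [443.3 199.1  95. ] ang -161.2 r 99.0
```

View pics/s7.png

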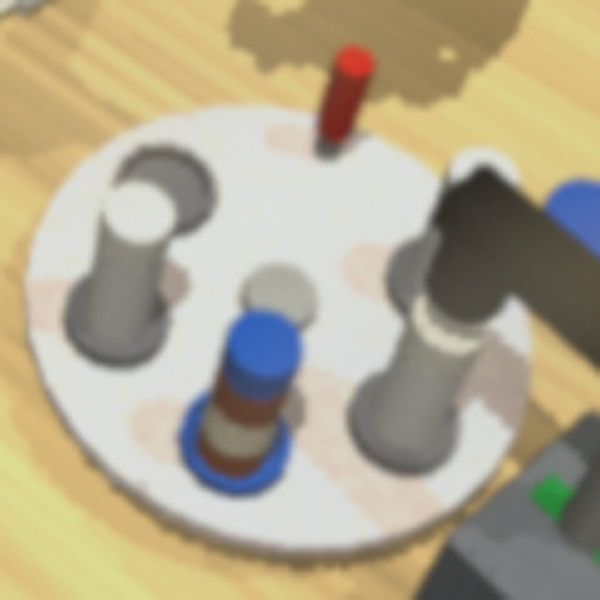

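View pics/t7.png

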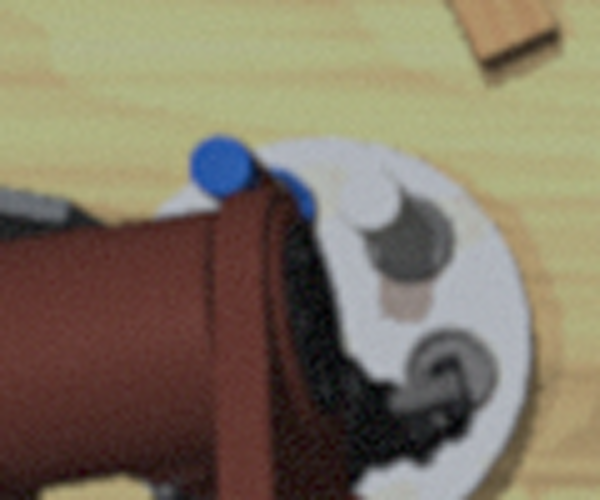

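```bash
python3 - <<'E'
from poses import *
C=np.array([537.0,231.0])
a0=199.8
def P(a,r=100): return [C[0]+r*np.cos(np.radians(a)),C[1]+r*np.sin(np.radians(a))]
move_l([*P(a0),150],list(down(-70)),speed=200)
move_l([*P(a0),88],speed=120)
o=get_obs(); print(o["t"],o["tcp_pos"],o["wrist_force"])
grip(15,20)
o=get_obs(); print(o["t"],o["grip_width"],o["tcp_pos"],o["wrist_force"])
for k in range(1,7):
    a=a0+10*k
    move_l([*P(a),88],list(down(-70+10*k)),speed=55)
    o=get_obs(); f=o["wrist_force"]; tv=np.array([-np.sin(np.radians(a)),np.cos(np.radians(a))]); rv=np.array([np.cos(np.radians(a)),np.sin(np.radians(a))])
    print(round(o["t"],2),a,o["grip_width"],"tan",f[:2]@tv,"rad",f[:2]@rv, o["tcp_pos"][:2]-P(a))
    if np.linalg.norm(f)>45: print("STOP");break
for n in("top","scene"): np.save(f"pics/{n}8.npy",get_image(n))
crop(np.load("pics/top8.npy"),50,120,160,120,5,"pics/t8.png");crop(np.load("pics/scene8.npy"),280,180,150,140,4,"pics/s8.png")
E
```

```text
25.9 [443.84785824 197.15293088  88.90481831] [0.04758712 0.53572554 0.31683769]
26.2417 19.403649267815908 [443.98419676 197.5590475   89.39031121] [-1.94952434  0.42750107  5.08767022]
26.71 209.8 19.544922885288585 tan -3.59032050706704 rad 0.7737685095803555 [0.89280225 1.01699731]
27.18 219.8 19.35559096674182 tan -3.883612126527295 rad -0.7149391862923318 [0.94839736 1.14122915]
27.64 229.8 19.623768672550792 tan -0.8275012627106269 rad -2.2657072199595465 [1.56739061 0.82874084]
28.11 239.8 19.124770988595138 tan 2.7240083093840965 rad -4.513416852327875 [2.20281779 0.69181749]
28.57 249.8 19.406107903515668 tan 1.8472592631416032 rad -4.394240541159834 [1.94717593 1.26738629]
29.04 259.8 19.502691681223105 tan -0.330525231401928 rad -4.621691222315163 [0.83127911 1.84283735]
```

View pics/s8.png

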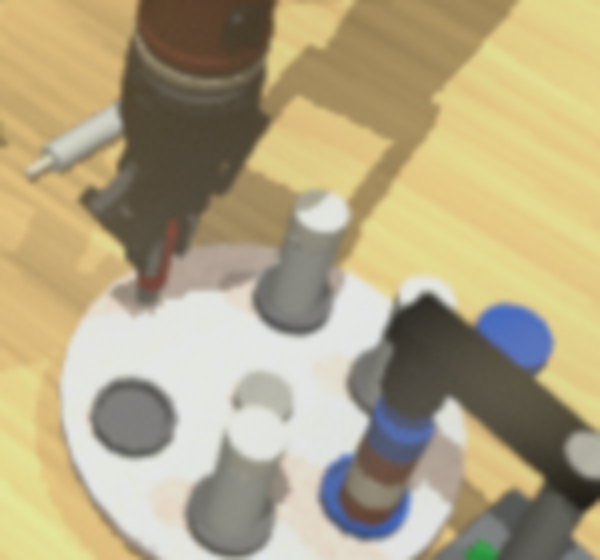

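View pics/t8.png

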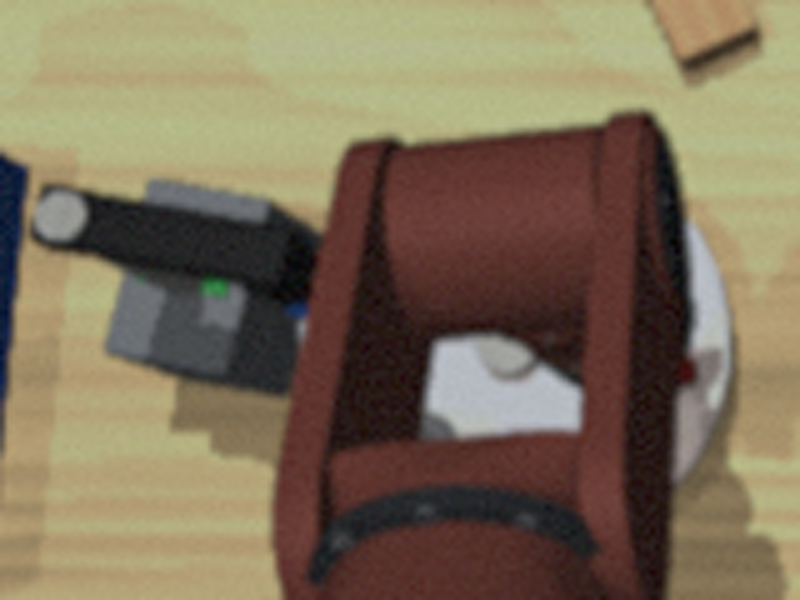

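```bash
python3 - <<'E'
from poses import *
o=get_obs(); x,y=o["tcp_pos"][:2]
grip(46,20)
move_l([x,y,260],speed=220)
for n in("top","scene"): np.save(f"pics/{n}9.npy",get_image(n))
print(get_obs()["t"])
E
python3 m4.py 9
cat > m5.py <<'E'
from m1 import *
import sys
k=sys.argv[1]
for n in("top","scene"):
    H=hsv(np.load(f"pics/{n}{k}.npy")); h,s,v=[H[...,i].astype(int) for i in range(3)]
    for nm,m in (("blue",(h>105)&(h<125)&(s>150)&(v>60)),("green",(h>50)&(h<85)&(s>120)&(v>40))):
        for b in blobs(m,60):
            z=178 if nm=="blue" else 3
            P=onz(n,b[1],z)[0]; print(n,nm,b[0],b[1],b[2],P.round(1)[:2])
E
python3 m5.py 9
python3 - <<'E'
from h import *
crop(np.load("pics/top9.npy"),270,120,140,110,5,"pics/t9.png");crop(np.load("pics/scene9.npy"),280,180,150,140,4,"pics/s9.png")
E
```

```text
30.55
top blue 53 [114.23 178.81] [562.9 337.9  51. ] ang 76.4 r 110.0
top blue 70 [127.09 185.06] [545.5 300.5  51. ] ang 83.0 r 70.0
top red 40 [183.28 191.92] [520.7 133.7  95. ] ang -99.5 r 98.7
scene red 24 [319.79 236.38] [505.2 125.2  95. ] ang -106.7 r 110.5
top blue 545 [366.3   11.71] [354   0  26  26] [ 991.9 -343.3]
top blue 129 [508.44  59.33] [503  46   9  26] [ 860.5 -701.1]
top blue 225 [506.6  155.15] [500 143  12  26] [ 607.7 -672.6]
top blue 3055 [ 16.16 190.02] [  0 144  38  96] [507.  529.9]
top blue 231 [387.81 156.78] [379 144  23  23] [ 600.3 -382.2]
top blue 70 [127.09 185.06] [117 176  16  16] [522.5 255.8]
top blue 275 [266.36 189.06] [258 180  18  19] [516.5 -85. ]
top blue 308 [395.55 209.79] [385 201  22  19] [ 469.7 -395.1]
top blue 283 [307.78 253.48] [298 245  20  18] [ 363.3 -184. ]
top blue 344 [378.03 298.53] [367 289  23  21] [ 262.5 -345.4]
top green 353 [238.55 125.35] [229 115  20  22] [738.6  -4.2]
top green 972 [318.12 203.5 ] [301 186  35  36] [ 506.8 -237.3]
scene blue 172 [249.33  96.66] [243  89  13  16] [ 265.2 -341.4]
scene blue 223 [189.47 117.91] [182 110  15  18] [ 470.6 -393.8]
scene blue 228 [265.65 131.65] [259 123  15  18] [ 365.3 -182.2]
scene blue 296 [254.75 174.69] [247 165  17  21] [517.3 -83.7]
scene blue 163 [141.6  182.83] [131 175  21  14] [ 732.7 -271.7]
scene blue 2217 [494.2  354.82] [463 310  49  74] [564.6 547.5]
scene green 654 [220.28 191.04] [204 179  34  25] [ 508.5 -235.5]
scene green 1021 [128.46 249.8 ] [105 230  47  42] [ 830.5 -258. ]
scene green 442 [223.04 257.79] [211 247  24  23] [672.7 -53.1]
```

View pics/s9.png

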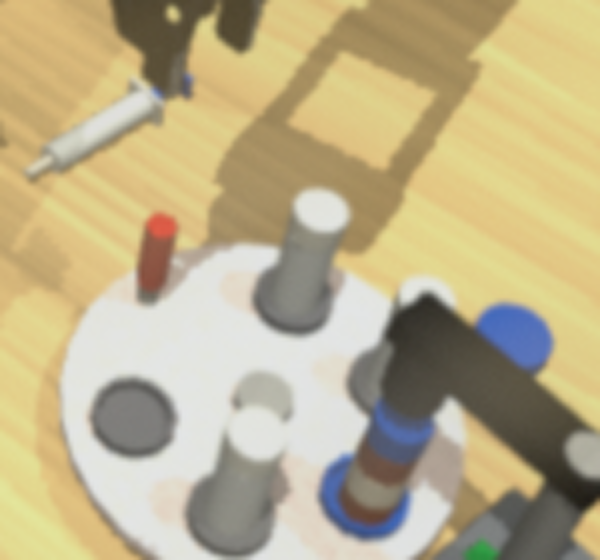

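View pics/t9.png

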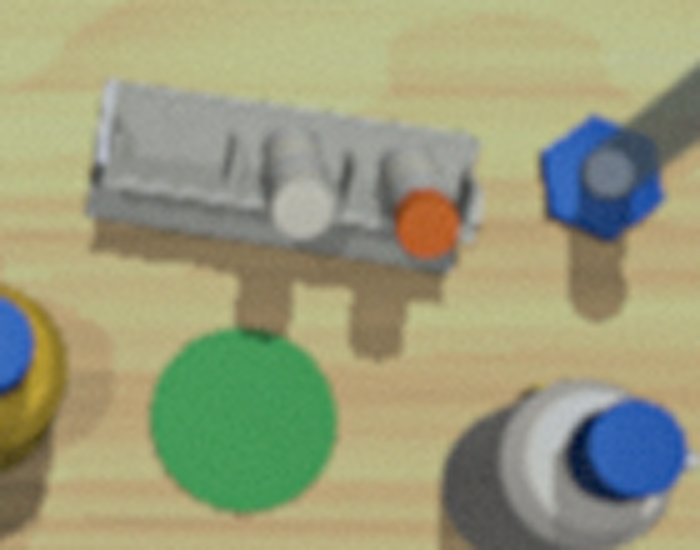

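```bash
python3 - <<'E'
from poses import *
J=[470,-394.8]; M=[507.3,-237.0]; O=list(down(0))
goto([*J,250],O)
grip(66,60); print(get_obs()["t"])
move_l([*J,163],speed=160)
o=get_obs(); print(o["t"],o["tcp_pos"],o["wrist_force"])
move_l([*J,161],speed=40)
grip(40,60); o=get_obs(); print(o["t"],o["grip_width"],o["wrist_force"],o["moment"])
move_l([*J,172],speed=40)
move_l([*J,197],speed=150)
o=get_obs(); print(o["t"],o["grip_width"],o["wrist_force"],o["moment"])
move_l([*M,197],speed=160)
move_l([*M,172],speed=100)
for n in("top","scene"): np.save(f"pics/{n}A.npy",get_image(n))
o=get_obs(); print(o["t"],o["tcp_pos"],o["wrist_force"],o["moment"])
crop(np.load("pics/top8.npy"),270,120,140,110,5,"pics/tA.png");crop(np.load("pics/sceneA.npy"),160,90,120,120,5,"pics/sA.png")
E
```

```text
32.8083
33.5 [ 470.43590903 -395.24399099  163.71025191] [-0.32844891 -0.32287861  0.35986482]
34.05 46.37062166875465 [-1.87367863  0.44225976  5.13144976] [0.12991683 0.29088409 0.03608979]
34.7917 46.3390623912565 [ 0.01227453  0.08961246 -6.8929739 ] [-0.00507293 -0.01530204 -0.02866544]
36.4583 [ 507.5578532  -237.48932356  172.32441992] [ 0.25351901 -1.36749212 -7.27749144] [-0.05232731 -0.0978732  -0.06330863]
```

View pics/sA.png

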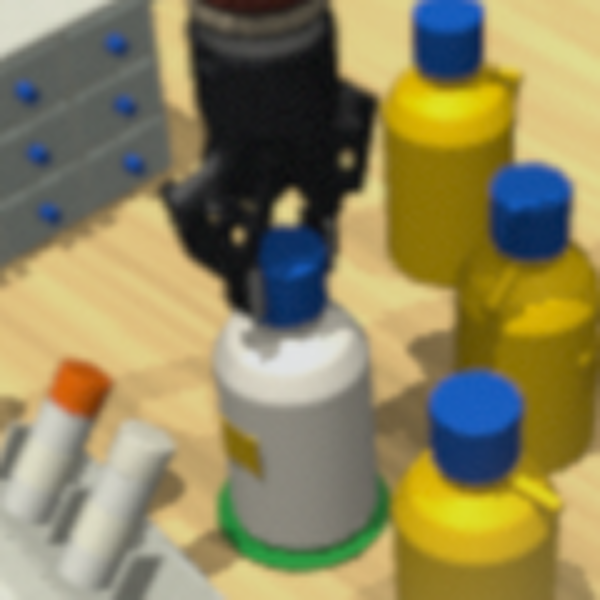

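```bash
python3 - <<'E'
from ov import *
t=(507.4,-237.2); b=12.8; Y=(0,255,255)
c=[(t,45,b,Y),(t,45,b+120,Y),(t,24,b+156,Y),(t,24,b+194,Y),((507.3,-237),54,3,(0,0,255))]
overlay("scene","A",(190,120,70,90),8,"pics/oAs.png",c)
E
```

```text
(no output)
```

View pics/oAs.png

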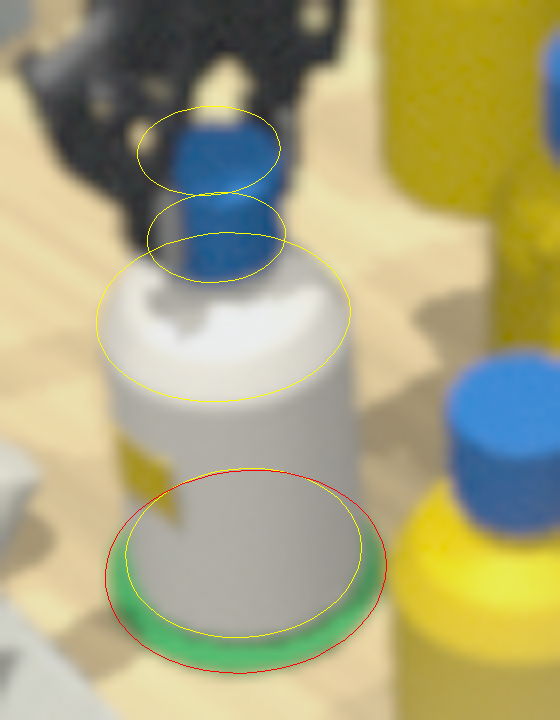

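```bash
python3 - <<'E'
from poses import *
M=[507.3,-237.0]
move_l([*M,165],speed=50)
z=165
while z>159:
    z-=0.8; move_l([*M,z],speed=25); o=get_obs(); print(round(z,1),o["tcp_pos"][2],o["wrist_force"][2])
    if o["wrist_force"][2]>-2.5: break
print(get_obs()["moment"])
grip(66,60)
move_l([*M,240],speed=200)
goto([420,0,330],list(down(0)))
o=get_obs(); print(o["t"])
for n in("top","scene"):
    im=get_image(n); np.save(f"pics/{n}B.npy",im); cv2.imwrite(f"pics/{n}B.png",cv2.resize(im[:,:,::-1],(800,600),interpolation=cv2.INTER_CUBIC))
E
python3 m5.py B | grep -E "50[0-9]\.|51[0-9]\."
python3 - <<'E'
from ov import *
t=(507.3,-237.0); b=3; Y=(0,255,255)
c=[(t,45,b,Y),(t,45,b+120,Y),(t,24,b+156,Y),(t,24,b+194,Y),(t,54,3,(0,0,255))]
overlay("scene","B",(190,120,60,90),7,"pics/a.png",c);overlay("top","B",(290,170,70,60),7,"pics/b.png",c)
a=cv2.imread("pics/a.png");b=cv2.imread("pics/b.png");H=max(len(a),len(b))
cv2.imwrite("pics/oB.png",cv2.resize(np.hstack([cv2.copyMakeBorder(q,0,H-len(q),0,0,0) for q in(a,b)]),None,fx=.85,fy=.85))
E
```

```text
164.2 165.12908293561344 -0.754570326996711
[ 0.00899706  0.24139893 -0.00138943]
38.8917
top blue 99 [509.    58.51] [504  46   8  26] [ 862.8 -702.8]
top blue 191 [507.32 154.45] [500 143  12  26] [ 609.5 -674.5]
top blue 2896 [ 16.02 191.98] [  0 144  38  96] [502.1 529.7]
top blue 276 [266.18 188.99] [257 180  19  19] [516.7 -84.6]
top blue 291 [329.35 193.31] [320 184  20  19] [ 507.8 -237.4]
scene blue 253 [216.9  146.57] [209 138  16  19] [ 506.5 -235.9]
scene blue 294 [254.7  174.69] [247 165  17  21] [517.4 -83.8]
```

View pics/oB.png

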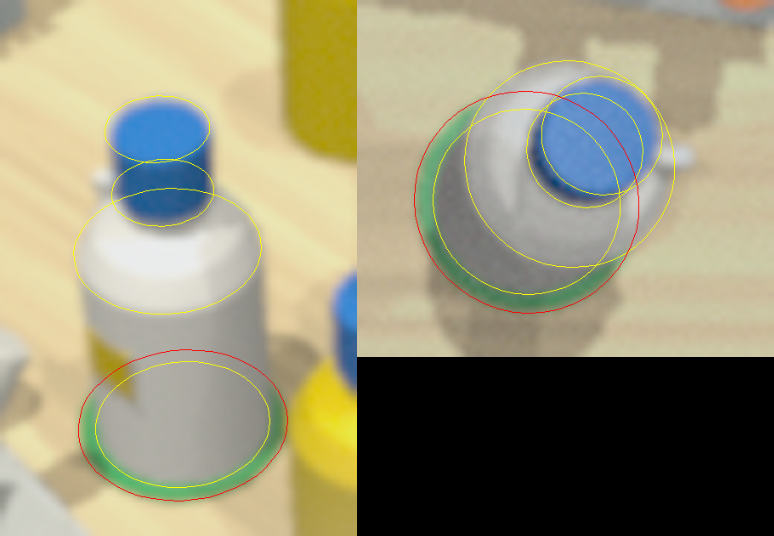

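View pics/sceneB.png

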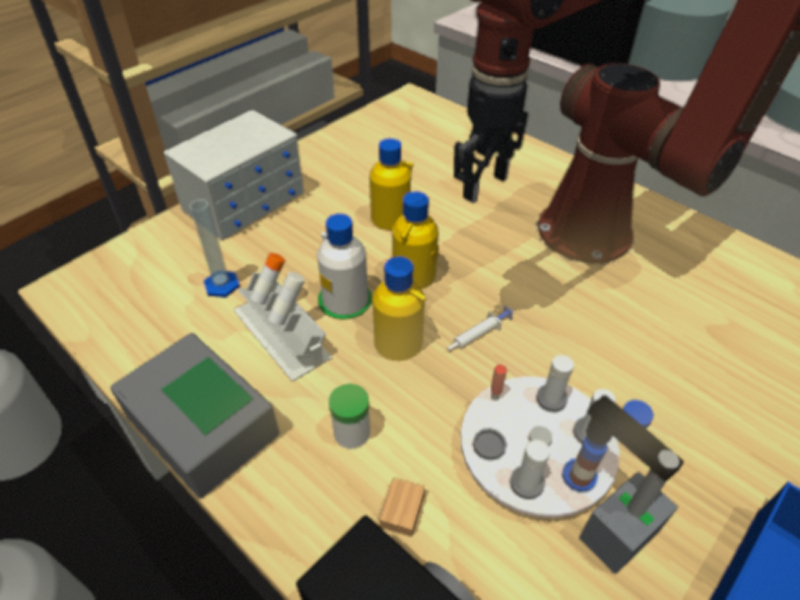

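View pics/topB.png

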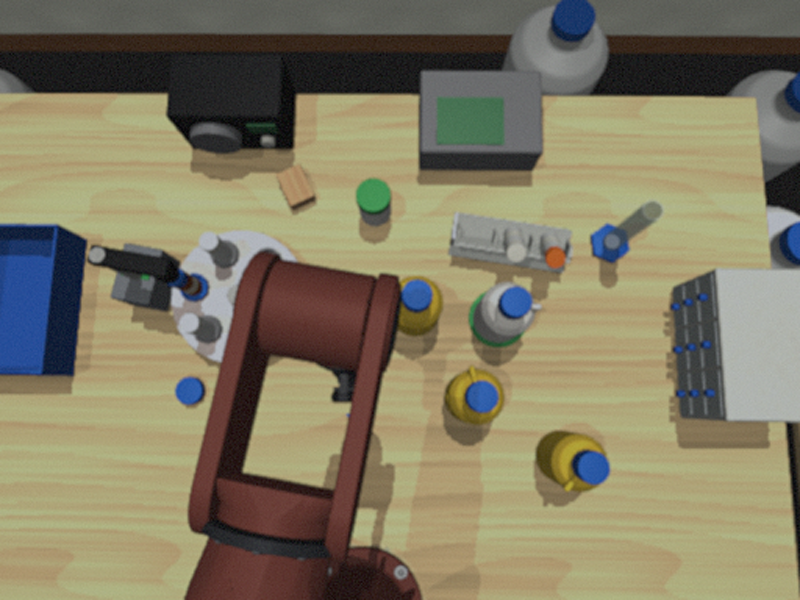

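```bash
python3 - <<'E'
from ov import *
Y=(0,255,255)
a=np.radians(79.8); d=(537+80*np.cos(a),231+80*np.sin(a)); po=(537-100*np.cos(a),231-100*np.sin(a))
c=[(d,21,54,(0,0,255)),(d,16.5,47,Y),(d,16.5,142,Y),(d,17,160,(255,0,255)),(po,10,62,Y),(po,10,120,Y)]
overlay("scene","B",(290,220,120,100),6,"pics/oC.png",c)
E
```

```text
(no output)
```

View pics/oC.png

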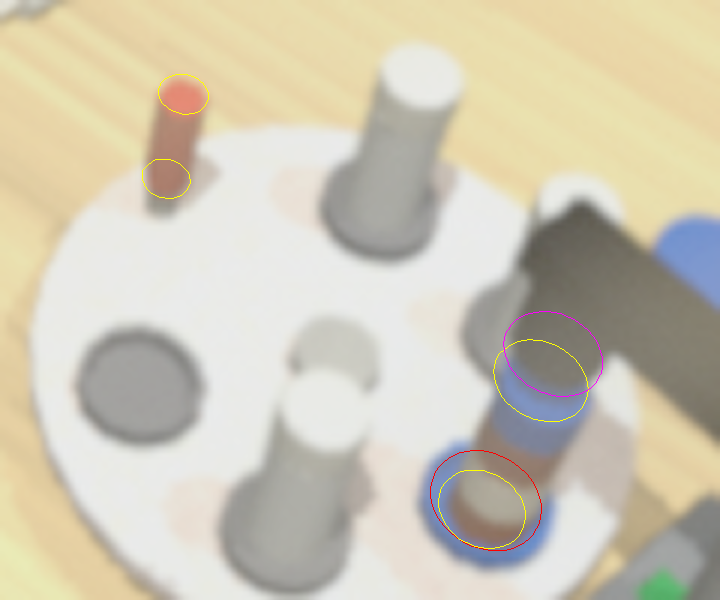

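```bash
python3 -c "
from station import *
sign_off(); print(get_obs()['t'])"
```

```text
the job is handed in; nothing more can be done
the job is handed in; nothing more can be done
```

The job is done and handed in at about 39 s of the 72 s allowed.

**What I did**
- I lifted the white jug by its cap and stood it aside upright.
- I pulled the amber bottle out of the rack's +y slot along its own axis and stood it in the blue dish.
- I turned the carousel one click (60°) anticlockwise by the red post. The turning force had dropped to about 0 N at the end of the turn, as it should when seated in the click.
- I stood the jug back on the green mat.

**Last checks (final pictures)**
- **Jug:** upright, within about 1–2 mm of the mat centre I had measured.
- **Bottle:** upright inside the dish, under the reader head. The drawn outlines of the dish, bottle and post at the click position match the scene picture to within a pixel or two.
- **Bystanders:** the yellow jugs, the other rack bottles, jar, cylinder, syringe, spare cap and block look unmoved.
- **Robot:** gripper empty and touching nothing.

**Disagreements and gaps**
- The early mat estimates differed by 2–3 mm. I used the measurement taken with the mat uncovered.
- The bottle sat about 2–3 mm off the grip centre, so I shifted the placing by 1.5 mm.
- In the final top picture the arm partly covers the carousel, so the click position rests mainly on the scene camera and the force reading.

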